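# Refit the incisal pin of an articulator

## Task

The articulator is missing its incisal pin. Set the green bottle aside, still upright and well clear, draw the long pin with the thick ringed head out of the sloping stand behind it, and pass the pin foot first down through the hole at the front of the articulator's upper bow until its foot rests on the black incisal table. Lower it gently rather than letting it drop, leave the short plain rod in the stand, and leave the rest of the bench as it is.

Things in the scene. Friction and masses are not known exactly. Their poses are not given: they have to be found in the camera images.
- articulator: Grey metal articulator, 203 x 142 x 112 mm, two pale plaster casts between its members; stands fast, open front roughly to the robot. Origin under its middle: x to its rear, y left, z up. Its upper bow ends in front in a steel boss, 40 x 36 x 16 mm, upper face 106 mm above the bench, with an upright 12 mm through hole, edge just broken. A clamp screw juts 18 mm from the boss at +y, 8 mm down.
- incisal_table (a point): Centre of the flat black incisal table's top (60 x 44 mm, 22 mm above the bench), low at the articulator's front, 84 mm below the boss's face; same axes. The bow is clamped anywhere along its fore-aft tracks: the hole's centre is at y = 0 here but anywhere from x = -8 to +8 mm, not reported; feel for it with the pin's foot, or look. The boss holds its place when pressed from above.
- upper_bow (a joint): Hinge of the articulator's upper bow, rad: 0 = down (as found), grows as the front lifts. The bow (about 0.5 kg) stays down by its weight.
- pin_foot (a point): Foot end of the loose incisal pin, on its axis; z runs foot to head. Plain steel rod 118 mm long, 10 mm thick, edge of the foot barely bevelled (0.5 mm), ringed head 14 mm thick from 90 to 118 mm; 90 g. Starts in either socket of the stand, 35 mm deep, 83 mm standing out, leaning 40 to 45 degrees, head to the stand's front. Fitted, the head's underside stays 6 mm above the boss.
- pin_mid (a point): Centre of the same pin, 59 mm from its foot; z along the pin, foot to head.
- pin_head (a point): Centre of the pin's thick head on its axis, 104 mm from the foot and 14 mm short of the top; the place to grip, 14 mm wide; z along the pin, foot to head.
- rod_mid (a point): Centre of the short plain rod, 80 mm long, 10 mm thick, no head, in the stand's other socket, leaning the same way, 45 mm of it standing out; to be left there. z along the rod, upwards.
- stand_mouths (a point): Point midway between the two socket mouths of the sloping wooden stand (84 x 106 x 55 mm, stands fast), 49 mm above the bench. x is level, to the stand's back, y to its left, z up; the mouths lie 20 mm to either side along y. Sockets are 12 mm wide and 35 mm deep; the way out of them is up, 40 degrees from the vertical towards -x.
- bottle_mid (a point): Centre, half-way up, of the loose green bottle: 146 mm high with its cap, 48 mm along its x by 78 mm along its y, straight sides from the bench to about 105 mm, then shoulder and narrow neck; about 0.3 kg; z up. It stands right in front of the stand, in the way of a gripper coming along the leaning pin. Grip it across the 48 mm.
- bowl: Green rubber mixing bowl, 121 mm across, 67 mm high; a bystander. Origin under its centre.
- tin: Low steel tin, 70 mm across, 22 mm high; a bystander. Origin under its centre.
- wax_tin: Low open round tin of wax, 69 mm across, 25 mm high; a bystander. Origin under its centre.
- spatula: Plaster spatula with a wooden handle, 213 mm long, 20 mm high, lying flat; a bystander. Origin under its centre.
Not all that is in view belongs to the job. What is shaped like the part that bears stand_mouths but orange is not meant.

How it is judged:
By the outcome, as a careful person would: the job done as asked, in the order asked, and still so for the second after the job is handed in, with the robot touching nothing.
It also fails if it takes over 64 s, if anything falls off the work surface, if the arm or the gripper's body presses on something with over 40 N, if the wrist force passes 120 N, or if a joint passes its speed limit or range.

## Robot

A 6-joint arm with a two-finger parallel gripper is mounted at the origin on a cart in front of the work surface, level with it; the furniture and walls round the work are solid. World frame = base frame: x ahead of the robot, y to its left, z up, the work surface at z = 0. Lengths are in mm, angles in rad, forces in N, time in s.
With the tool pointing down it reaches from about 350 to 775 mm from the base axis. Payload 7.3 kg.
Tool frame: the origin (TCP) lies at the very end of the fingers, on their centre line; the grasp point (between the pads) lies bot.grip_point_offset behind it (bot.grip_point_offset is the distance from the TCP to the grasp point, in mm); z points along the fingers, y is the line along which they close (so a half turn about z gives the same grasp; the last joint's range is limited). The gripper opens to 92 mm and grips with 3 to 60 N. Pads are 19 mm wide; open, the fingers measure 130 mm over their backs; the gripper's body (75 mm by 190 mm) begins 47 mm behind the grasp point.
Start: joints at [-1.453, 0.342, 1.524, -0, 1.275, -0.146], TCP at [136.917, -506.855, 188.641] pointing down, gripper open.
Joint ranges: [-2.53, 2.53], [-0.77, 2.02], [0.04, 2.7], [-1, 4.14], [0.28, 2.66], [-3.11, 3.11]. Speed limits (rad/s): [2.57, 2.57, 3.14, 3.14, 3.14, 3.14].

## Interface

Orientations are given as [roll, pitch, yaw] about the fixed x, y, z axes, in that order (R = Rz(yaw) Ry(pitch) Rx(roll)).
In Python, from plant import bot gives the robot as it stands. The module is installed in compiled form; this text tells all that it offers.
- The arm moves only by the tool carry_out, never from a script. Its argument "plan" is a list of rows, each an object of numbers: "tx", "ty", "tz": the shift along the world's x, y, z in mm; "rx", "ry", "rz": the turn, a rotation vector about the world's x, y, z in rad. A call has 1 to 12 rows; each row shifts and turns the commanded pose from where the row before left it; what a row does not reach is not made up. A row lasts 1/10 s, in which the tool goes at most 50 mm and 8.59 degrees, less where a joint would pass 70% of its speed; a pose out of reach is approached as far as the arm can. A call with a gripper value outside its range is refused whole. "gripper" is the closure, from 0 (fully open) to 1 (shut), set as the call begins (left out, the last holds). The fingers move at their own pace and stop on an object; the grip force is fixed at half the most. Time passes only in rows, so rows that do not move let the fingers close. It gives the time, the measured TCP pose, the force, the opening and the grip force at its end, in the units of the state.
- bot.get_obs(): the state, without advancing time (a new reading comes with each control period).
- bot.capture(name): name is "side" or "top" or "wrist"; returns the picture (420x560x3 uint8, red, green, blue); there is no depth.
- bot.camera_model(name): a dict with "camera_matrix" (3x3 intrinsics, pixels), "dist" ([k1, k2, p1, p2, k3] as OpenCV has them; the pictures are not rectified), "R" (3x3) and "t" (3): a world point X has camera coordinates R X + t. Camera axes: x right, y down, z forward; pixel columns grow to the right and rows downward; lengths in mm; the calibration is good to about 2 mm. A picture is of the moment at which its call begins: read the wrist's pose just before it. camera_model takes no time and is no camera call; for the wrist camera it gives the pose at the moment of the call.
- bot.close_job(): hands the job in; it is judged then, once.
The state is a dict: "time": time; "joint_positions": joint angles; "dq": joint speeds; "tau": joint torques, N m; "tool_pos": TCP position; "tcp_rot": TCP orientation; "contact_force": force on the tool from outside, world axes, zero at the start; "moment": the same for the moment, N m; "grip_width": finger opening in mm; "finger_force": force on a finger pad.
Only numpy, scipy, OpenCV 4.12 (cv2) and the standard library are available. Lean on these libraries where they do the work, as an engineer would, in place of code of your own. Each camera call takes 0.05 s, during which the arm holds its last target. There are 200 camera calls.

## Working session

There is one attempt and no reset: what is moved stays moved. The work goes in short steps, Python scripts to look and compute and a tool call to move; the robot and the scene stay as the last step left them, time stands still between calls to the robot, and variables do not carry over. Pictures are saved under pics/ and viewed, at most 10 in all, crops included, and the job is handed in when it is done.

Besides the shell and the picture viewer there is one more tool, called after "Emit:" as a command line: name --argument value ..., lists and objects as JSON in quotes. carry_out: Moves the arm, as the interface text tells. Its arguments: {"type":"object","properties":{"plan":{"type":"array"},"gripper":{"type":"number"}},"required":["plan"]}

```bash
mkdir -p pics
cat > h.py <<'E'
import numpy as np, cv2
from plant import bot
def snap(n,f):
    m=bot.camera_model(n); im=bot.capture(n); cv2.imwrite(f,im[:,:,::-1]); np.savez(f+'.npz',**{k:np.array(v) for k,v in m.items()}); return im,m
def ray(m,px):
    p=cv2.undistortPoints(np.array(px,float).reshape(-1,1,2),np.array(m['camera_matrix']),np.array(m['dist'])).reshape(-1,2)
    R=np.array(m['R']);t=np.array(m['t']).ravel()
    d=np.c_[p,np.ones(len(p))]@R; return -R.T@t,d
def onz(m,px,z):
    c,d=ray(m,px); z=np.broadcast_to(np.asarray(z,float),(len(d),)); return c+d*((z-c[2])/d[:,2])[:,None]
def tri(m1,p1,m2,p2):
    c1,d1=ray(m1,[p1]);c2,d2=ray(m2,[p2]);d1=d1[0]/np.linalg.norm(d1);d2=d2[0]/np.linalg.norm(d2)
    s=np.linalg.lstsq(np.c_[d1,-d2],c2-c1,rcond=None)[0];a=c1+s[0]*d1;b=c2+s[1]*d2
    return (a+b)/2,np.linalg.norm(a-b)
def proj(m,X):
    return cv2.projectPoints(np.array(X,float).reshape(-1,1,3),cv2.Rodrigues(np.array(m['R']))[0],np.array(m['t'],float).reshape(3,1),np.array(m['camera_matrix']),np.array(m['dist']))[0].reshape(-1,2)
def load(f): return dict(np.load(f+'.npz'))
np.set_printoptions(precision=1,suppress=True)
E
python3 - <<'E'
from h import *
for n in('side','top'):
    im,m=snap(n,f'pics/{n}0.png'); print(n,-m['R'].T@m['t'], m['R'][2])
o=bot.get_obs();print(o['tool_pos'],o['tcp_rot'],bot.grip_point_offset,o['contact_force'],o['time'])
E
```

```text
side [ 347.  -829.1  575.5] [ 0.2  0.9 -0.4]
top [ 454.3   89.1 1349.9] [ 0.1 -0.  -1. ]
[ 136.9 -506.4  188. ] [-3.1 -0.   0.3] 18.8 [-0.9 -0.2 -0. ] 0.1
```

View pics/side0.png

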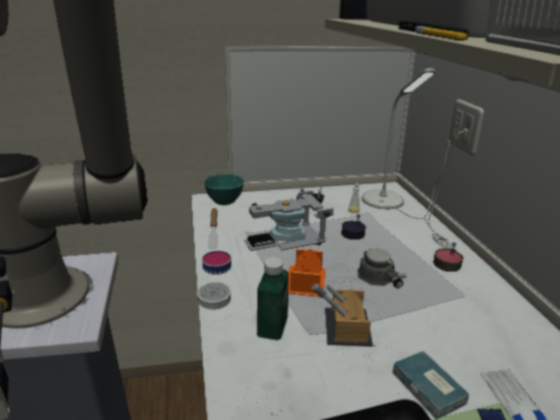

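View pics/top0.png

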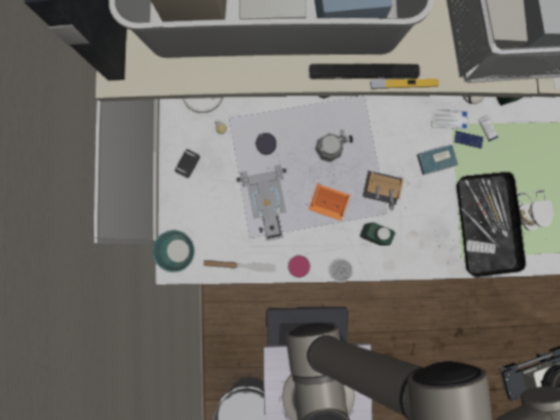

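The side view shows the brown stand at (350,315) with two rods, the orange look-alike at (308,272), the bottle at (273,300) and the articulator at (290,220). In the top view these are: brown stand (383,187), orange (330,202), bottle (378,234), articulator (265,200) with its front towards the robot.

Run:
```python
from h import *
s=cv2.imread('pics/side0.png');t=cv2.imread('pics/top0.png')
def c(im,x,y,w,h,k): return cv2.resize(im[y:y+h,x:x+w],(400,300),interpolation=cv2.INTER_CUBIC)
a=np.hstack([c(t,350,165,80,60,5),c(t,235,185,80,60,5)]);b=np.hstack([c(s,300,275,80,60,5),c(s,240,185,100,75,4)])
cv2.imwrite('pics/c0.png',np.vstack([a,b]))
mt=load('pics/top0.png');ms=load('pics/side0.png')
# bottle cap / green
print('cap',onz(mt,[[384,234]],146), tri(mt,[384,233],ms,[273,262]))
print('side cap on top plane',onz(ms,[[273,262]],146))
print('bottle base side',onz(ms,[[268,335]],0))
```

```text
cap [[ 474.  -175.9  146. ]] (array([ 476.1, -175.5,  148. ]), np.float64(1.0338495531859389))
side cap on top plane [[ 476.2 -172.3  146. ]]
bottle base side [[ 463.6 -195.6    0. ]]
```

View pics/c0.png

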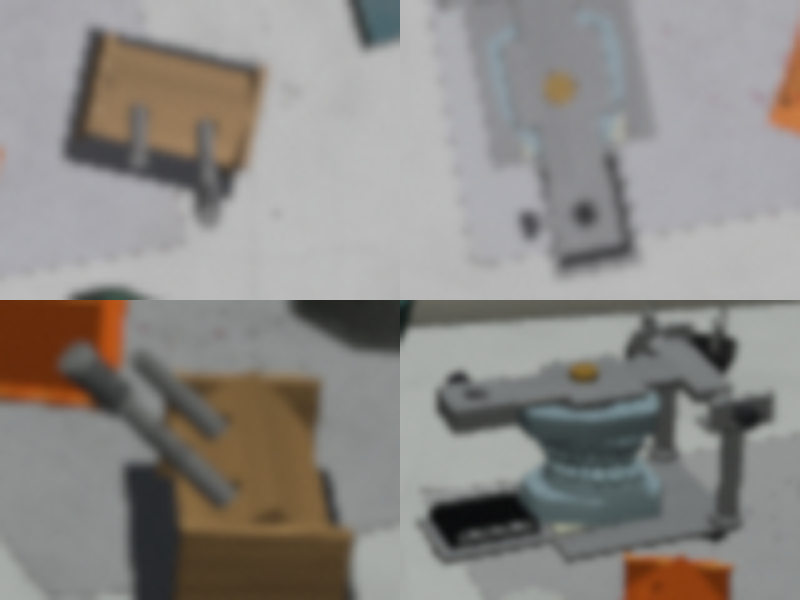

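The long headed pin stands in the robot's right socket: mouth at top (391,189) and side (346,314), head at top (391,208). The short rod is at top (378,187). The boss hole is at top (272,227) and side (259,208). Candidates: short rod (378,187) has no head and is out; the orange stand (330,202) is excluded; I choose the headed pin.

Run:
```python
from h import *
mt=load('pics/top0.png');ms=load('pics/side0.png')
for n,a,b in [('mouthP',(391,190),(346,314)),('headtop',(391.3,208),(315,287)),('mouthR',(377.6,187),(343.6,301)),('hole',(272,227.4),(258.8,208.5))]:
    print(n,*tri(mt,a,ms,b))
print('z-plane',onz(mt,[(391,190),(377.6,187),(272,227.4)],[49,49,106]))
# stand side outline: orientation from brown mask top view
im=cv2.imread('pics/top0.png');h=cv2.cvtColor(im,cv2.COLOR_BGR2HSV)
def big(mask):
    c=max(cv2.findContours(mask,0,1)[0],key=cv2.contourArea);return c
m=np.zeros(im.shape[:2],np.uint8);m[165:215,355:410]=cv2.inRange(h,(8,60,60),(20,200,255))[165:215,355:410]
print('stand',cv2.minAreaRect(big(m)), onz(mt,cv2.boxPoints(cv2.minAreaRect(big(m))),50)[:,:2])
g=np.zeros(im.shape[:2],np.uint8);g[215:255,350:405]=cv2.inRange(h,(50,60,10),(95,255,110))[215:255,350:405]
r=cv2.minAreaRect(big(g));print('bottle',r,onz(mt,cv2.boxPoints(r),100)[:,:2], onz(mt,[r[0]],100))
# articulator tongue sides at z=106 (crop coords): left edge, right edge
pts=[(537,150),(560,262),(605,145),(632,250)]
print('art edges',onz(mt,[(235+(x-400)/5,185+y/5) for x,y in pts],106))
```

```text
mouthP [ 603.1 -221.8   50.2] 0.7886725501106969
headtop [ 545.8 -207.   107.7] 0.43653689849622174
mouthR [ 612.1 -182.8   49.2] 0.0014682280043019024
hole [498.3 123.4 108. ] 0.1867740404083451
z-plane [[ 602.8 -222.    49. ]
 [ 612.2 -182.9   49. ]
 [ 498.5  123.5  106. ]]
stand ((383.9287109375, 185.22418212890625), (33.888797760009766, 20.112045288085938), 13.570435523986816) [[ 600.8 -145.7]
 [ 657.8 -161.4]
 [ 633.2 -257.6]
 [ 576.2 -241.5]]
bottle ((373.3799743652344, 231.83998107910156), (9.475231170654297, 15.132086753845215), 8.13010311126709) [[ 462.8 -139.9]
 [ 504.1 -147. ]
 [ 499.9 -173.2]
 [ 458.5 -166. ]] [[ 481.3 -156.5  100. ]]
art edges [[533.  149.3 106. ]
 [471.3 137.6 106. ]
 [535.1 111.9 106. ]
 [477.2  98.1 106. ]]
```

```bash
cat >> h.py <<'E'
from scipy.spatial.transform import Rotation as Ro
def st():
    o=bot.get_obs();R=Ro.from_euler('xyz',o['tcp_rot']).as_matrix();return o,np.array(o['tool_pos']),R
E
python3 - <<'E'
from h import *
o,p,R=st();print(p,R)
mt=load('pics/top0.png');im=cv2.imread('pics/top0.png');g=cv2.cvtColor(im,cv2.COLOR_BGR2GRAY)
print('tray left',onz(mt,[(458,180),(466,275)],20))
for yaw in(-.23,):
  yv=np.array([np.cos(yaw),np.sin(yaw),0])
  for s in(1,-1):
    z=np.array([0,0,-1.]);Rt=np.c_[np.cross(s*yv,z),s*yv,z];print(s,Ro.from_matrix(Rt@R.T).as_rotvec())
np.set_printoptions(precision=3); print(o['joint_positions'])
m=bot.camera_model('wrist');print(R.T@(-m['R'].T@np.ravel(m['t'])-p), m['R']@R, m['camera_matrix'])
E
```

```text
[ 136.9 -506.4  188. ] [[ 1.   0.3 -0. ]
 [ 0.3 -1.   0. ]
 [ 0.  -0.  -1. ]]
tray left [[ 633.8 -435.7   20. ]
 [ 348.5 -449.2   20. ]]
1 [-0.  -0.   1.1]
-1 [-0.   0.  -2.1]
[-1.453  0.343  1.525 -0.     1.275 -0.146]
[  65.903    0.587 -196.944] [[-0.001  1.     0.001]
 [-0.97  -0.    -0.244]
 [-0.244 -0.001  0.97 ]] [[362.146   0.    275.723]
 [  0.    362.146 212.762]
 [  0.      0.      1.   ]]
```

Emit:
carry_out --plan '[{"tx": 28, "ty": 27, "tz": 6, "rz": 0.09}, {"tx": 28, "ty": 27, "tz": 6, "rz": 0.09}, {"tx": 28, "ty": 27, "tz": 6, "rz": 0.09}, {"tx": 28, "ty": 27, "tz": 6, "rz": 0.09}, {"tx": 28, "ty": 27, "tz": 6, "rz": 0.09}, {"tx": 28, "ty": 27, "tz": 6, "rz": 0.09}, {"tx": 28, "ty": 27, "tz": 6, "rz": 0.09}, {"tx": 28, "ty": 27, "tz": 6, "rz": 0.09}, {"tx": 28, "ty": 27, "tz": 6, "rz": 0.09}, {"tx": 28, "ty": 27, "tz": 6, "rz": 0.09}, {"tx": 28, "ty": 27, "tz": 6, "rz": 0.09}, {"tx": 28, "ty": 27, "tz": 6, "rz": 0.09}]' --gripper 0

```text
invalid input at $.plan[0]: expected keys tx, ty, tz, rx, ry, rz
```

Emit:
carry_out --plan '[{}, {}, {}]'

```text
invalid input at $.plan[0]: expected keys tx, ty, tz, rx, ry, rz
```

Run:
```python
from h import *
o,p,R=st();im,m=snap('wrist','pics/w1.png')
np.set_printoptions(precision=3,suppress=True);print(p,o['tcp_rot'],o['time'],R[:,1])
```

```text
[ 136.862 -506.414  188.016] [-3.14  -0.     0.264] 0.1 [ 0.261 -0.965 -0.001]
```

View pics/w1.png

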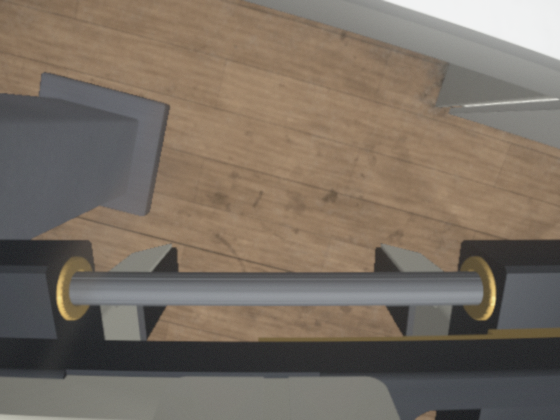

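The plan was refused because every key is required. This wrist picture shows only the floor and the fingers (tips near row 300).

Emit:
carry_out --plan '[{"tx": 28, "ty": 27, "tz": 6, "rx": 0, "ry": 0, "rz": 0.09}, {"tx": 28, "ty": 27, "tz": 6, "rx": 0, "ry": 0, "rz": 0.09}, {"tx": 28, "ty": 27, "tz": 6, "rx": 0, "ry": 0, "rz": 0.09}, {"tx": 28, "ty": 27, "tz": 6, "rx": 0, "ry": 0, "rz": 0.09}, {"tx": 28, "ty": 27, "tz": 6, "rx": 0, "ry": 0, "rz": 0.09}, {"tx": 28, "ty": 27, "tz": 6, "rx": 0, "ry": 0, "rz": 0.09}, {"tx": 28, "ty": 27, "tz": 6, "rx": 0, "ry": 0, "rz": 0.09}, {"tx": 28, "ty": 27, "tz": 6, "rx": 0, "ry": 0, "rz": 0.09}, {"tx": 28, "ty": 27, "tz": 6, "rx": 0, "ry": 0, "rz": 0.09}, {"tx": 28, "ty": 27, "tz": 6, "rx": 0, "ry": 0, "rz": 0.09}, {"tx": 28, "ty": 27, "tz": 6, "rx": 0, "ry": 0, "rz": 0.09}, {"tx": 28, "ty": 27, "tz": 6, "rx": 0, "ry": 0, "rz": 0.09}]' --gripper 0

```text
time: 1.35
tool_pos: [473.8, -181.4, 260.7]
tcp_rot: [-3.141, -0.0, 1.348]
contact_force: [-0.2, -0.1, -0.5]
grip_width: 91.7
finger_force: 0.0
```

Emit:
carry_out --plan '[{"tx": 0, "ty": 0, "tz": 0, "rx": 0, "ry": 0, "rz": 0}, {"tx": 0, "ty": 0, "tz": 0, "rx": 0, "ry": 0, "rz": 0}, {"tx": 0, "ty": 0, "tz": 0, "rx": 0, "ry": 0, "rz": 0}]'

```text
time: 1.65
tool_pos: [472.1, -183.4, 260.2]
tcp_rot: [-3.141, 0.0, 1.342]
contact_force: [0.3, 0.4, -0.8]
grip_width: 91.5
finger_force: 0.0
```

Run:
```python
from h import *
o,p,R=st();im,m=snap('wrist','pics/w2.png')
np.set_printoptions(precision=3,suppress=True);print(p,o['tcp_rot'],o['time'],R[:,1])
```

```text
[ 472.136 -183.375  260.222] [-3.141  0.     1.342] 1.65 [ 0.974 -0.226 -0.001]
```

View pics/w2.png

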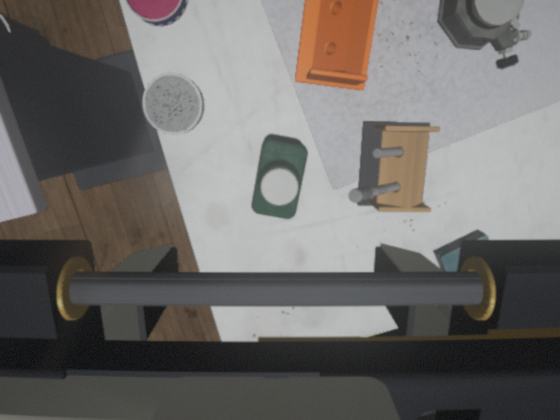

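The wrist view shows the bottle body (252–306, 135–217) with its cap at (280,186), the stand at (403,165) with the short rod (388,153) and the headed pin, whose head is at (362,195).

Run:
```python
from h import *
m=load('pics/w2.png');im=cv2.imread('pics/w2.png')
hs=cv2.cvtColor(im,cv2.COLOR_BGR2HSV);k=np.zeros(im.shape[:2],np.uint8)
roi=(slice(120,230),slice(235,320));k[roi]=cv2.inRange(hs,(50,80,5),(100,255,120))[roi]
c=max(cv2.findContours(k,0,1)[0],key=cv2.contourArea);c=cv2.convexHull(c)
print(c.reshape(-1,2).tolist())
r=cv2.minAreaRect(onz(m,c.reshape(-1,2),100)[:,:2].astype(np.float32));print(r)
r=cv2.minAreaRect(onz(m,c.reshape(-1,2),0)[:,:2].astype(np.float32));print(r)
print('cap',onz(m,[(280,186)],146))
print('pin mouth/head',onz(m,[(398,187),(356,196),(404,152)],[49,108,49]))
```

```text
Traceback (most recent call last):
ValueError: max() iterable argument is empty
```

Run:
```python
from h import *
m=load('pics/w2.png');im=cv2.imread('pics/w2.png')
hs=cv2.cvtColor(im,cv2.COLOR_BGR2HSV);print(hs[155,282],hs[212,270],hs[125,240])
k=np.zeros(im.shape[:2],np.uint8);k[120:230,235:320]=(im[120:230,235:320].max(2)<80)*255
c=max(cv2.findContours(k,0,1)[0],key=cv2.contourArea);c=cv2.convexHull(c)
print(c.reshape(-1,2).tolist())
for z in(100,0): print(cv2.minAreaRect(onz(m,c.reshape(-1,2),z)[:,:2].astype(np.float32)))
print('cap',onz(m,[(280,186)],146))
print('pin mouth/head',onz(m,[(398,187),(356,196),(404,152)],[49,108,49]))
```

```text
[ 77  46 100] [75 53 97] [ 90   3 188]
[[293, 168], [261, 174], [260, 173], [260, 171], [268, 163], [272, 161], [285, 161], [292, 166]]
((477.762451171875, -160.92694091796875), (10.596823692321777, 32.9781608581543), 87.54833221435547)
((474.9366455078125, -172.3312225341797), (13.563907623291016, 42.211997985839844), 87.54833984375)
cap [[ 478.8 -173.7  146. ]]
pin mouth/head [[ 607.8 -222.    49. ]
 [ 548.4 -206.8  108. ]
 [ 620.4 -184.    49. ]]
```

Run:
```python
from h import *
m=load('pics/w2.png');im=cv2.imread('pics/w2.png')
hs=cv2.cvtColor(im,cv2.COLOR_BGR2HSV)
k=np.zeros(im.shape[:2],np.uint8);k[120:230,235:320]=cv2.inRange(hs,(55,28,0),(100,255,150))[120:230,235:320]
c=max(cv2.findContours(k,0,1)[0],key=cv2.contourArea);c=cv2.convexHull(c)
print(c.reshape(-1,2).tolist())
for z in(100,0): print(cv2.minAreaRect(onz(m,c.reshape(-1,2),z)[:,:2].astype(np.float32)))
```

```text
[[270, 140], [280, 141], [291, 143], [296, 144], [300, 145], [302, 146], [304, 148], [306, 152], [306, 154], [305, 160], [304, 165], [295, 209], [294, 213], [290, 217], [283, 217], [270, 215], [260, 213], [257, 212], [255, 211], [254, 210], [252, 206], [253, 198], [259, 164], [262, 149], [263, 145], [267, 141], [269, 140]]
((477.612060546875, -174.8946533203125), (74.81513977050781, 43.79711151123047), 66.32378387451172)
((474.7440185546875, -190.2098388671875), (95.76315307617188, 56.06016159057617), 66.32376861572266)
```

Emit:
carry_out --plan '[{"tx": 2.5, "ty": 4, "tz": 0, "rx": 0, "ry": 0, "rz": -0.09}, {"tx": 2.5, "ty": 4, "tz": 0, "rx": 0, "ry": 0, "rz": -0.095}, {"tx": 0, "ty": 0, "tz": -20, "rx": 0, "ry": 0, "rz": 0}, {"tx": 0, "ty": 0, "tz": -20, "rx": 0, "ry": 0, "rz": 0}, {"tx": 0, "ty": 0, "tz": -20, "rx": 0, "ry": 0, "rz": 0}, {"tx": 0, "ty": 0, "tz": -20, "rx": 0, "ry": 0, "rz": 0}, {"tx": 0, "ty": 0, "tz": -20, "rx": 0, "ry": 0, "rz": 0}, {"tx": 0, "ty": 0, "tz": -20, "rx": 0, "ry": 0, "rz": 0}, {"tx": 0, "ty": 0, "tz": -20, "rx": 0, "ry": 0, "rz": 0}, {"tx": 0, "ty": 0, "tz": -20, "rx": 0, "ry": 0, "rz": 0}, {"tx": 0, "ty": 0, "tz": -15, "rx": 0, "ry": 0, "rz": 0}, {"tx": 0, "ty": 0, "tz": 0, "rx": 0, "ry": 0, "rz": 0}]'

```text
time: 2.9
tool_pos: [475.8, -175.2, 83.8]
tcp_rot: [-3.137, -0.0, 1.156]
contact_force: [-0.2, -0.8, 0.5]
grip_width: 91.9
finger_force: 0.0
```

Emit:
carry_out --plan '[{"tx": 0, "ty": 0, "tz": 0, "rx": 0, "ry": 0, "rz": 0}, {"tx": 0, "ty": 0, "tz": 0, "rx": 0, "ry": 0, "rz": 0}, {"tx": 0, "ty": 0, "tz": 0, "rx": 0, "ry": 0, "rz": 0}, {"tx": 0, "ty": 0, "tz": 0, "rx": 0, "ry": 0, "rz": 0}, {"tx": 0, "ty": 0, "tz": 0, "rx": 0, "ry": 0, "rz": 0}, {"tx": 0, "ty": 0, "tz": 0, "rx": 0, "ry": 0, "rz": 0}]' --gripper 1

```text
time: 3.5
tool_pos: [478.0, -174.8, 85.8]
tcp_rot: [3.141, 0.0, 1.159]
contact_force: [1.0, -0.5, -1.2]
grip_width: 48.3
finger_force: 0.0
```

Emit:
carry_out --plan '[{"tx": 0, "ty": 0, "tz": 0, "rx": 0, "ry": 0, "rz": 0}, {"tx": 0, "ty": 0, "tz": 0, "rx": 0, "ry": 0, "rz": 0}, {"tx": 0, "ty": 0, "tz": 0, "rx": 0, "ry": 0, "rz": 0}, {"tx": 0, "ty": 0, "tz": 10, "rx": 0, "ry": 0, "rz": 0}, {"tx": 0, "ty": 0, "tz": 15, "rx": 0, "ry": 0, "rz": 0}, {"tx": 0, "ty": 0, "tz": 0, "rx": 0, "ry": 0, "rz": 0}]'

```text
time: 4.1
tool_pos: [479.1, -175.4, 112.5]
tcp_rot: [3.138, 0.0, 1.159]
contact_force: [0.6, -1.1, -3.2]
grip_width: 29.2
finger_force: 30.0
```

Run:
```python
from h import *
a,_=snap('side','pics/s1.png');b,_=snap('wrist','pics/w3.png')
A=cv2.resize(a[200:350,200:340],(373,400));B=cv2.resize(b,(427,400)[:2],fx=1,fy=1)
cv2.imwrite('pics/c1.png',np.hstack([A,B])[:,:,::-1]);o=bot.get_obs();print(o['tool_pos'],o['grip_width'],o['contact_force'])
```

```text
[ 477.9 -174.9  110.7] 29.717186737144775 [ 0.4  0.1 -4.3]
```

View pics/c1.png

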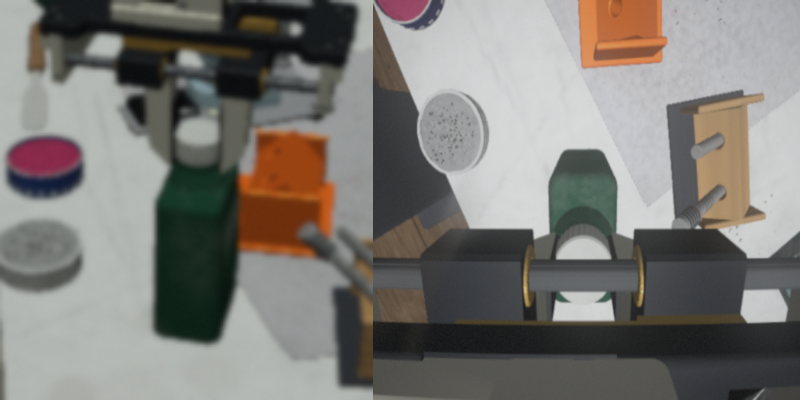

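The fingers slid up the shoulder and now hold the neck (about 29 mm). The bottle hangs upright and clear of the bench, at crop (195,240). That grip is good enough to carry it low and set it down by feel.

Emit:
carry_out --plan '[{"tx": 0, "ty": 0, "tz": 5, "rx": 0, "ry": 0, "rz": 0}, {"tx": -3, "ty": -10, "tz": 0, "rx": 0, "ry": 0, "rz": 0}, {"tx": -6, "ty": -18, "tz": 0, "rx": 0, "ry": 0, "rz": 0}, {"tx": -6, "ty": -20, "tz": 0, "rx": 0, "ry": 0, "rz": 0}, {"tx": -6, "ty": -20, "tz": 0, "rx": 0, "ry": 0, "rz": 0}, {"tx": -6, "ty": -20, "tz": 0, "rx": 0, "ry": 0, "rz": 0}, {"tx": -6, "ty": -20, "tz": 0, "rx": 0, "ry": 0, "rz": 0}, {"tx": -6, "ty": -20, "tz": 0, "rx": 0, "ry": 0, "rz": 0}, {"tx": -6, "ty": -15, "tz": 0, "rx": 0, "ry": 0, "rz": 0}, {"tx": -3, "ty": -10, "tz": 0, "rx": 0, "ry": 0, "rz": 0}, {"tx": 0, "ty": 0, "tz": 0, "rx": 0, "ry": 0, "rz": 0}, {"tx": 0, "ty": 0, "tz": 0, "rx": 0, "ry": 0, "rz": 0}]'

```text
time: 5.4
tool_pos: [429.9, -327.4, 115.5]
tcp_rot: [-3.141, -0.001, 1.158]
contact_force: [-0.1, -0.2, -3.4]
grip_width: 29.3
finger_force: 30.0
```

Emit:
carry_out --plan '[{"tx": 0, "ty": 0, "tz": -4, "rx": 0, "ry": 0, "rz": 0}, {"tx": 0, "ty": 0, "tz": -4, "rx": 0, "ry": 0, "rz": 0}, {"tx": 0, "ty": 0, "tz": -2, "rx": 0, "ry": 0, "rz": 0}, {"tx": 0, "ty": 0, "tz": 0, "rx": 0, "ry": 0, "rz": 0}, {"tx": 0, "ty": 0, "tz": 0, "rx": 0, "ry": 0, "rz": 0}]'

```text
time: 5.9
tool_pos: [430.0, -327.7, 105.6]
tcp_rot: [3.142, -0.0, 1.159]
contact_force: [-0.0, -0.6, -2.6]
grip_width: 29.1
finger_force: 30.0
```

Run:
```python
from h import *
a,m=snap('side','pics/s2.png')
hs=cv2.cvtColor(a,cv2.COLOR_RGB2HSV)
k=np.zeros(a.shape[:2],np.uint8);k[240:,200:330]=cv2.inRange(hs,(55,60,0),(100,255,120))[240:,200:330]
c=max(cv2.findContours(k,0,1)[0],key=cv2.contourArea);print(cv2.boundingRect(c));c=c.reshape(-1,2);i=c[:,1].argmax();print(c[i],proj(m,[[430,-330,0],[430,-330,100]]))
b=cv2.convexHull(c).reshape(-1,2)
bot_=b[b[:,1]>c[i][1]-25];print(bot_.tolist())
# expected base corners
y=-.413;X=np.array([np.cos(y),np.sin(y),0]);Y=np.array([-np.sin(y),np.cos(y),0]);o=bot.get_obs();p=np.array(o['tool_pos']);print(p,o['contact_force']);p[2]=0
for z in(0,10,20):print(z,proj(m,[p+sx*22*X+sy*37*Y+[0,0,z] for sx in(-1,1) for sy in(-1,1)]).tolist())
```

```text
(242, 324, 37, 77)
[261 400] [[262.3 393.3]
 [262.1 346.9]]
[[274, 383], [270, 397], [269, 399], [267, 400], [261, 400], [251, 398], [247, 397], [245, 396], [243, 394]]
[ 430.  -327.8  105.7] [-0.3 -0.2 -3.4]
0 [[242.53853629820588, 407.69893863115715], [254.7480451198889, 373.12172498795286], [270.105154721663, 413.09842463148647], [280.2028441203125, 377.68600822733697]]
10 [[242.37226336698643, 403.34585842766836], [254.68231929314726, 368.857585016191], [270.144258202285, 408.73982106531093], [280.30790112515007, 373.4098083021115]]
20 [[242.20430834697243, 398.9229038857052], [254.61616253917452, 364.53289943788104], [270.1840862656947, 404.3100053703782], [280.41427662751374, 369.0719325340403]]
```

Emit:
carry_out --plan '[{"tx": 0, "ty": 0, "tz": -2, "rx": 0, "ry": 0, "rz": 0}, {"tx": 0, "ty": 0, "tz": -2, "rx": 0, "ry": 0, "rz": 0}, {"tx": 0, "ty": 0, "tz": -2, "rx": 0, "ry": 0, "rz": 0}, {"tx": 0, "ty": 0, "tz": 0, "rx": 0, "ry": 0, "rz": 0}]'

```text
time: 6.35
tool_pos: [429.7, -327.7, 99.2]
tcp_rot: [-3.141, -0.0, 1.159]
contact_force: [0.3, 0.1, -3.1]
grip_width: 29.1
finger_force: 30.0
```

Emit:
carry_out --plan '[{"tx": 0, "ty": 0, "tz": -2, "rx": 0, "ry": 0, "rz": 0}, {"tx": 0, "ty": 0, "tz": -2, "rx": 0, "ry": 0, "rz": 0}, {"tx": 0, "ty": 0, "tz": 0, "rx": 0, "ry": 0, "rz": 0}]'

```text
time: 6.65
tool_pos: [429.8, -327.7, 95.3]
tcp_rot: [-3.141, -0.0, 1.159]
contact_force: [0.3, 0.6, -3.0]
grip_width: 28.9
finger_force: 30.0
```

Emit:
carry_out --plan '[{"tx": 0, "ty": 0, "tz": -1, "rx": 0, "ry": 0, "rz": 0}, {"tx": 0, "ty": 0, "tz": -1, "rx": 0, "ry": 0, "rz": 0}, {"tx": 0, "ty": 0, "tz": 0, "rx": 0, "ry": 0, "rz": 0}]'

```text
time: 6.95
tool_pos: [429.8, -327.8, 93.5]
tcp_rot: [-3.141, -0.0, 1.159]
contact_force: [-0.1, -0.2, -3.8]
grip_width: 29.7
finger_force: 30.0
```

Emit:
carry_out --plan '[{"tx": 0, "ty": 0, "tz": -1, "rx": 0, "ry": 0, "rz": 0}, {"tx": 0, "ty": 0, "tz": -1, "rx": 0, "ry": 0, "rz": 0}, {"tx": 0, "ty": 0, "tz": -1, "rx": 0, "ry": 0, "rz": 0}, {"tx": 0, "ty": 0, "tz": 0, "rx": 0, "ry": 0, "rz": 0}]'

```text
time: 7.35
tool_pos: [429.8, -327.8, 90.4]
tcp_rot: [-3.141, -0.0, 1.159]
contact_force: [0.4, -0.8, -3.3]
grip_width: 29.2
finger_force: 30.0
```

Emit:
carry_out --plan '[{"tx": 0, "ty": 0, "tz": -1, "rx": 0, "ry": 0, "rz": 0}, {"tx": 0, "ty": 0, "tz": -1, "rx": 0, "ry": 0, "rz": 0}, {"tx": 0, "ty": 0, "tz": 0, "rx": 0, "ry": 0, "rz": 0}]'

```text
time: 7.65
tool_pos: [429.8, -327.8, 88.5]
tcp_rot: [-3.141, -0.0, 1.159]
contact_force: [-0.5, 0.3, -2.4]
grip_width: 29.5
finger_force: 30.0
```

Emit:
carry_out --plan '[{"tx": 0, "ty": 0, "tz": -1, "rx": 0, "ry": 0, "rz": 0}, {"tx": 0, "ty": 0, "tz": -1, "rx": 0, "ry": 0, "rz": 0}, {"tx": 0, "ty": 0, "tz": 0, "rx": 0, "ry": 0, "rz": 0}]'

```text
time: 7.95
tool_pos: [429.8, -327.8, 86.5]
tcp_rot: [-3.141, -0.0, 1.159]
contact_force: [-0.3, -0.4, -1.9]
grip_width: 29.3
finger_force: 30.0
```

Emit:
carry_out --plan '[{"tx": 0, "ty": 0, "tz": -0.7, "rx": 0, "ry": 0, "rz": 0}, {"tx": 0, "ty": 0, "tz": 0, "rx": 0, "ry": 0, "rz": 0}, {"tx": 0, "ty": 0, "tz": 0, "rx": 0, "ry": 0, "rz": 0}]'

```text
time: 8.25
tool_pos: [429.9, -327.9, 85.9]
tcp_rot: [3.141, 0.0, 1.159]
contact_force: [-0.6, 0.3, -3.4]
grip_width: 29.4
finger_force: 30.0
```

Emit:
carry_out --plan '[{"tx": 0, "ty": 0, "tz": -1, "rx": 0, "ry": 0, "rz": 0}, {"tx": 0, "ty": 0, "tz": 0, "rx": 0, "ry": 0, "rz": 0}, {"tx": 0, "ty": 0, "tz": 0, "rx": 0, "ry": 0, "rz": 0}]'

```text
time: 8.55
tool_pos: [430.1, -328.0, 85.6]
tcp_rot: [3.141, 0.0, 1.159]
contact_force: [-1.2, 1.2, 4.7]
grip_width: 29.4
finger_force: 30.0
```

Emit:
carry_out --plan '[{"tx": 0, "ty": 0, "tz": -1, "rx": 0, "ry": 0, "rz": 0}, {"tx": 0, "ty": 0, "tz": 0, "rx": 0, "ry": 0, "rz": 0}, {"tx": 0, "ty": 0, "tz": 0, "rx": 0, "ry": 0, "rz": 0}]'

```text
time: 8.85
tool_pos: [430.3, -328.2, 85.6]
tcp_rot: [3.14, 0.001, 1.159]
contact_force: [-3.4, 2.3, 11.7]
grip_width: 29.3
finger_force: 30.0
```

Emit:
carry_out --plan '[{"tx": 0, "ty": 0, "tz": 1.5, "rx": 0, "ry": 0, "rz": 0}, {"tx": 0, "ty": 0, "tz": 0, "rx": 0, "ry": 0, "rz": 0}]'

```text
time: 9.05
tool_pos: [430.0, -328.0, 85.6]
tcp_rot: [3.141, 0.0, 1.159]
contact_force: [-0.7, 0.2, 2.1]
grip_width: 29.8
finger_force: 30.0
```

Emit:
carry_out --plan '[{"tx": 0, "ty": 0, "tz": 0, "rx": 0, "ry": 0, "rz": 0}, {"tx": 0, "ty": 0, "tz": 0, "rx": 0, "ry": 0, "rz": 0}, {"tx": 0, "ty": 0, "tz": 0, "rx": 0, "ry": 0, "rz": 0}, {"tx": 0, "ty": 0, "tz": 0, "rx": 0, "ry": 0, "rz": 0}, {"tx": 0, "ty": 0, "tz": 0, "rx": 0, "ry": 0, "rz": 0}, {"tx": 0, "ty": 0, "tz": 0, "rx": 0, "ry": 0, "rz": 0}]' --gripper 0

```text
time: 9.65
tool_pos: [429.9, -327.8, 85.4]
tcp_rot: [3.142, -0.0, 1.159]
contact_force: [0.4, -0.1, 0.2]
grip_width: 72.7
finger_force: 0.0
```

Emit:
carry_out --plan '[{"tx": 0, "ty": 0, "tz": 10, "rx": 0, "ry": 0, "rz": 0}, {"tx": 0, "ty": 0, "tz": 25, "rx": 0, "ry": 0, "rz": 0}, {"tx": 0, "ty": 0, "tz": 35, "rx": 0, "ry": 0, "rz": 0}, {"tx": 0, "ty": 0, "tz": 40, "rx": 0, "ry": 0, "rz": 0}, {"tx": 0, "ty": 0, "tz": 40, "rx": 0, "ry": 0, "rz": 0}, {"tx": 0, "ty": 0, "tz": 15, "rx": 0, "ry": 0, "rz": 0}, {"tx": 0, "ty": 0, "tz": 0, "rx": 0, "ry": 0, "rz": 0}]'

```text
time: 10.35
tool_pos: [430.9, -328.8, 254.0]
tcp_rot: [3.135, 0.002, 1.159]
contact_force: [0.3, -0.1, 0.9]
grip_width: 91.9
finger_force: 0.0
```

Run:
```python
from h import *
o,p,R=st()
s=np.array([-57.3,14.8,57.5])
d=np.array([-np.sin(np.radians(44))*.970,np.sin(np.radians(44))*.243,np.cos(np.radians(44))])
mouth=np.array([604,-222,49.]);foot=mouth-35*d
y=np.array([.243,.970,0])
print('d',d,'foot',foot,'head top',foot+118*d)
for off in(91,180): print(off,foot+off*d)
for sg in(1,-1):
    z=-d;yy=sg*y;Rt=np.c_[np.cross(yy,z),yy,z]
    print(sg,Rt,'euler',Ro.from_matrix(Rt).as_euler('xyz'))
    w=Ro.from_matrix(Rt@R.T).as_rotvec();print(w,np.linalg.norm(w))
np.set_printoptions(precision=3);print(p,o['joint_positions'],o['grip_width'],o['contact_force'])
snap('side','pics/s3.png');snap('top','pics/t3.png')
```

```text
d [-0.7  0.2  0.7] foot [ 627.6 -227.9   23.8] head top [ 548.1 -208.   108.7]
91 [ 566.3 -212.5   89.3]
180 [ 506.3 -197.5  153.3]
1 [[-0.7  0.2  0.7]
 [ 0.2  1.  -0.2]
 [-0.7  0.  -0.7]] euler [3.1 0.8 2.9]
[-0.8 -0.4  1.6] 1.8545338843573222
-1 [[ 0.7 -0.2  0.7]
 [-0.2 -1.  -0.2]
 [ 0.7 -0.  -0.7]] euler [ 3.1 -0.8 -0.2]
[ 0.4 -0.7 -1.3] 1.5675723822824192
[ 430.861 -328.76   253.96 ] [-0.793  0.328  1.364  0.     1.443 -0.381] 91.9362053241829 [ 0.289 -0.116  0.857]
```

```bash
cat >> h.py <<'E'
def target(th,off,mouth=(604,-222,49.),az=-.245,tl=None):
    """tool pose along a leaning axis th deg: TCP at off mm above foot"""
    t=np.radians(th);d=np.array([-np.sin(t)*np.cos(az),-np.sin(t)*np.sin(az),np.cos(t)])
    y=np.array([np.sin(az),-np.cos(az),0]);z=-d
    return np.array(mouth)+(off-35)*d,np.c_[np.cross(y,z),y,z],d
def delta(P,Rt):
    o,p,R=st();return P-p,Ro.from_matrix(Rt@R.T).as_rotvec()
E
python3 - <<'E'
from h import *
P,Rt,d=target(44,180)
np.set_printoptions(precision=4,suppress=True);print(delta(P,Rt))
a=cv2.imread('pics/s3.png');m=load('pics/s3.png');hs=cv2.cvtColor(a,cv2.COLOR_BGR2HSV)
k=np.zeros(a.shape[:2],np.uint8);k[240:,200:330]=cv2.inRange(hs,(55,60,0),(100,255,120))[240:,200:330]
c=max(cv2.findContours(k,0,1)[0],key=cv2.contourArea);print(cv2.boundingRect(c))
print(proj(m,[[430,-328,0],[430,-328,146]]))
E
```

```text
(array([ 76.6161, 130.0128, -96.8326]), array([ 0.3667, -0.7465, -1.3296]))
(242, 327, 37, 83)
[[262.061  392.3146]
 [261.7875 322.2125]]
```

Emit:
carry_out --plan '[{"tx": 6.4, "ty": 10.8, "tz": 0, "rx": 0.0306, "ry": -0.0622, "rz": -0.1108}, {"tx": 6.4, "ty": 10.8, "tz": 0, "rx": 0.0306, "ry": -0.0622, "rz": -0.1108}, {"tx": 6.4, "ty": 10.8, "tz": 0, "rx": 0.0306, "ry": -0.0622, "rz": -0.1108}, {"tx": 6.4, "ty": 10.8, "tz": 0, "rx": 0.0306, "ry": -0.0622, "rz": -0.1108}, {"tx": 6.4, "ty": 10.8, "tz": 0, "rx": 0.0306, "ry": -0.0622, "rz": -0.1108}, {"tx": 6.4, "ty": 10.8, "tz": 0, "rx": 0.0306, "ry": -0.0622, "rz": -0.1108}, {"tx": 6.4, "ty": 10.8, "tz": -10, "rx": 0.0306, "ry": -0.0622, "rz": -0.1108}, {"tx": 6.4, "ty": 10.8, "tz": -15, "rx": 0.0306, "ry": -0.0622, "rz": -0.1108}, {"tx": 6.4, "ty": 10.8, "tz": -18, "rx": 0.0306, "ry": -0.0622, "rz": -0.1108}, {"tx": 6.4, "ty": 10.8, "tz": -18, "rx": 0.0306, "ry": -0.0622, "rz": -0.1108}, {"tx": 6.4, "ty": 10.8, "tz": -18, "rx": 0.0306, "ry": -0.0622, "rz": -0.1108}, {"tx": 6.4, "ty": 10.8, "tz": -18, "rx": 0.0306, "ry": -0.0622, "rz": -0.1108}]'

```text
time: 11.65
tool_pos: [505.9, -200.3, 163.1]
tcp_rot: [3.118, -0.745, -0.16]
contact_force: [1.0, 0.3, 0.4]
grip_width: 91.5
finger_force: 0.0
```

Emit:
carry_out --plan '[{"tx": 0, "ty": 0, "tz": 0, "rx": 0, "ry": 0, "rz": 0}, {"tx": 0, "ty": 0, "tz": 0, "rx": 0, "ry": 0, "rz": 0}, {"tx": 0, "ty": 0, "tz": 0, "rx": 0, "ry": 0, "rz": 0}]'

```text
time: 11.95
tool_pos: [508.9, -203.2, 167.5]
tcp_rot: [3.11, -0.75, -0.148]
contact_force: [-0.2, -0.1, 0.0]
grip_width: 91.5
finger_force: 0.0
```

Run:
```python
from h import *
P,Rt,d=target(44,180);im,m=snap('wrist','pics/w4.png')
np.set_printoptions(precision=4,suppress=True);print(delta(P,Rt),bot.get_obs()['joint_positions'])
for th in(40,45):
    F,_,d=target(th,0);print(th,proj(m,[F+35*d,F+90*d,F+118*d]).tolist())
```

```text
(array([ -2.7142,   5.7988, -14.4309]), array([ 0.0192, -0.0213, -0.0742])) [-0.7707  0.1232  2.216   1.2404  0.4034 -0.1195]
40 [[275.3225168452888, 201.4307417708772], [273.22885942444674, 211.99274245037392], [271.848187331048, 218.9585766758915]]
45 [[275.3225168452888, 201.4307417708772], [272.8396503251913, 217.53210970464625], [271.2127050540459, 228.08443127353095]]
```

View pics/w4.png

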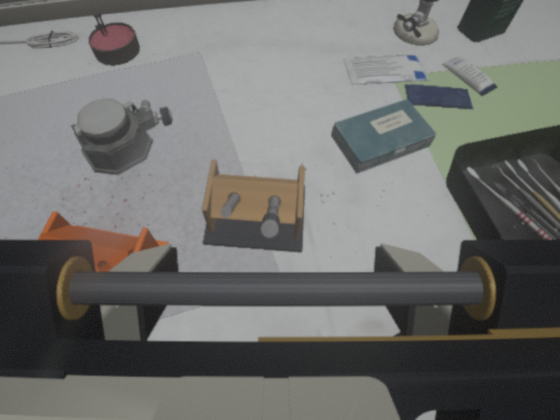

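The wrist view shows the stand at (255,205), with the headed pin in its right socket: head at (270,228), mouth at (275,203), short rod at (231,203). The arm stopped short here because J5 is near its limit, so I will fit a quick kinematic model and choose a gripper tilt it can reach.

```bash
cat > kin.py <<'E'
from h import *
from scipy.optimize import least_squares
def rows(q):
    A=Ro.from_euler('ZY',[q[0],q[1]]).as_matrix();B=Ro.from_euler('ZY',[q[0],q[1]+q[2]]).as_matrix()
    T=B@Ro.from_euler('ZYZ',[q[3],q[4],q[5]]).as_matrix()
    C=Ro.from_euler('Z',q[0]).as_matrix()
    return np.c_[[0,0,1],A[:,2],B[:,0],B[:,2],T[:,2]],T
E
python3 - <<'E'
from kin import *
o,p,R=st()
D=[([-1.453,.3425,1.5245,0,1.275,-.146],[136.9,-506.6,188.3]),([-.793,.328,1.364,0,1.443,-.381],[430.86,-328.76,253.96]),(o['joint_positions'],p)]
A=np.vstack([rows(q)[0] for q,_ in D]);b=np.hstack([x for _,x in D])
s,r,k,sv=np.linalg.lstsq(A,b,rcond=None);print(s,sv,A@s-b);print(R,rows(o['joint_positions'])[1])
E
```

```text
[823.  245.5 237.5 505.3 502.7] [3.3 1.8 0.7 0.3 0.1] [-78.6  13.8 -11.4 -41.2 -66.9   1.9  -8.5 -22.4   9.6]
[[ 0.7 -0.2  0.7]
 [-0.1 -1.  -0.1]
 [ 0.7  0.  -0.7]] [[ 0.2  0.7  0.7]
 [ 1.  -0.1 -0.1]
 [-0.   0.7 -0.7]]
```

```bash
sed -i 's/np.c_\[\[0,0,1\],/np.c_[[0,0,1],C[:,1],/' kin.py
cat >> kin.py <<'E'
OFF=Ro.from_euler('Z',0).as_matrix()
LIM=np.array([[-2.53,2.53],[-.77,2.02],[.04,2.7],[-1,4.14],[.28,2.66],[-3.11,3.11]])
def ik(s,J6,P,Rt,q0):
    def f(q):
        A,T=rows(q);T=T@J6;return np.r_[(A@s-P)/100,Ro.from_matrix(Rt@T.T).as_rotvec()]
    r=least_squares(f,np.clip(q0,LIM[:,0]+.01,LIM[:,1]-.01),bounds=LIM.T);return r.x,np.abs(r.fun).max()
E
python3 - <<'E'
from kin import *
o,p,R=st();q=np.array(o['joint_positions'])
D=[([-1.453,.3425,1.5245,0,1.275,-.146],[136.9,-506.6,188.3]),([-.793,.328,1.364,0,1.443,-.381],[430.86,-328.76,253.96]),(q,p)]
A=np.vstack([rows(q)[0] for q,_ in D]);b=np.hstack([x for _,x in D])
s,r,k,sv=np.linalg.lstsq(A,b,rcond=None);print(s,sv,A@s-b)
J6=rows(q)[1].T@R;print(J6)
np.savez('kin.npz',s=s,J6=J6)
np.set_printoptions(precision=3,suppress=True)
for tilt in(20,25,30,35,40,44):
  for off in(180,108):
    _,_,d=target(44,0);G=np.array([604,-222,49.])+(off-35)*d
    _,Rt,dt=target(tilt,0)
    P=G-dt*18.8
    best=min((ik(s,J6,P,Rt,[-.45,.4,1.7,j4,.5,1.4]) for j4 in(-.5,0,.5)),key=lambda x:x[1]);print(tilt,off,P,*best)
E
```

```text
[224.6  76.3 505.1  46.8 379.9 356.4] [3.3 1.8 1.7 0.7 0.3 0.1] [-0.1 -0.  -0.   0.   0.1  0.   0.   0.  -0. ]
[[ 0. -1.  0.]
 [ 1.  0.  0.]
 [-0.  0.  1.]]
20 180 [ 512.52  -199.128  135.638] [-0.585  0.253  1.883  0.182  0.683  1.108] 2.2737367544323206e-15
20 108 [ 561.042 -211.26    83.846] [-0.55   0.408  1.821  0.186  0.586  1.128] 1.1368683772161603e-15
25 180 [ 513.99  -199.496  136.266] [-0.608  0.224  1.963  0.285  0.562  0.996] 1.7053025658242404e-15
25 108 [ 562.512 -211.627   84.473] [-0.568  0.385  1.903  0.31   0.456  0.997] 4.376943252282217e-14
30 180 [ 515.402 -199.848  137.023] [-0.633  0.202  2.043  0.454  0.446  0.816] 4.547473508864641e-15
30 108 [ 563.924 -211.98    85.231] [-0.588  0.371  1.984  0.54   0.333  0.756] 1.1368683772161604e-14
35 180 [ 516.744 -200.184  137.904] [-0.66   0.189  2.122  0.745  0.348  0.51 ] 1.1368683772161603e-15
35 108 [ 565.265 -212.315   86.112] [-0.623  0.368  2.05   0.966  0.28   0.306] 0.017985809902487198
40 180 [ 518.006 -200.5    138.903] [-0.69   0.188  2.199  1.218  0.299  0.018] 1.7053025658242404e-15
40 108 [ 566.528 -212.631   87.11 ] [-0.651  0.378  2.143  1.712  0.28  -0.464] 0.013196262033169348
44 180 [ 518.952 -200.736  139.781] [-0.714  0.197  2.26   1.649  0.321 -0.432] 3.4106051316484808e-15
44 108 [ 567.474 -212.868   87.988] [-0.65   0.39   2.195  2.106  0.324 -0.858] 1.1368683772161603e-15
```

```bash
cat >> kin.py <<'E'
K=np.load('kin.npz')
def gp(off,tilt,mouth=(604,-222,49.),lean=44):
    _,_,d=target(lean,0);_,Rt,dt=target(tilt,0)
    return np.array(mouth)+(off-35)*d-dt*18.8,Rt
E
python3 - <<'E'
from kin import *
np.set_printoptions(precision=4,suppress=True)
print(delta(*gp(165,25)),gp(165,25)[0])
for tilt in(-19,):
  for az in(-.3,0,.3):
    _,Rt,dt=target(tilt,0,az=az);P=np.array([498,123.5,230.])-dt*18.8;print(az,ik(K['s'],K['J6'],P,Rt,[.1,.4,1.5,0,1.5,1.4]))
E
```

```text
(array([ 15.1025,   1.3442, -42.2596]), array([ 0.0875,  0.3033, -0.0774])) [ 524.0991 -202.023   125.4756]
-0.3 (array([0.0243, 0.498 , 1.2668, 0.1047, 1.6917, 1.8912]), np.float64(1.5049137706326468e-12))
0 (array([0.0771, 0.5183, 1.2327, 0.0254, 1.7212, 1.6475]), np.float64(4.826593819684169e-11))
0.3 (array([ 0.1303,  0.5232,  1.2244, -0.0557,  1.7209,  1.4018]), np.float64(1.0647821133928448e-10))
```

Emit:
carry_out --plan '[{"tx": 3, "ty": 0.3, "tz": 0, "rx": 0.0175, "ry": 0.0607, "rz": -0.0155}, {"tx": 3, "ty": 0.3, "tz": -8, "rx": 0.0175, "ry": 0.0607, "rz": -0.0155}, {"tx": 3, "ty": 0.3, "tz": -10, "rx": 0.0175, "ry": 0.0607, "rz": -0.0155}, {"tx": 3, "ty": 0.3, "tz": -12, "rx": 0.0175, "ry": 0.0607, "rz": -0.0155}, {"tx": 3, "ty": 0.2, "tz": -12, "rx": 0.0175, "ry": 0.0605, "rz": -0.0155}, {"tx": 0, "ty": 0, "tz": 0, "rx": 0, "ry": 0, "rz": 0}, {"tx": 0, "ty": 0, "tz": 0, "rx": 0, "ry": 0, "rz": 0}, {"tx": 0, "ty": 0, "tz": 0, "rx": 0, "ry": 0, "rz": 0}]'

```text
time: 12.8
tool_pos: [521.7, -199.3, 126.8]
tcp_rot: [-3.135, -0.473, -0.237]
contact_force: [0.1, 0.3, -0.0]
grip_width: 92.1
finger_force: 0.0
```

Run:
```python
from kin import *
im,m=snap('wrist','pics/w5.png')
F,_,d=target(44,0);print(proj(m,[F+35*d,F+90*d,F+118*d]).tolist())
np.set_printoptions(precision=4,suppress=True);print(delta(*gp(165,25)),delta(*gp(110,25))[0],bot.get_obs()['joint_positions'])
cv2.imwrite('pics/c5.png',cv2.resize(im[130:290,180:380],(800,600))[:,:,::-1])
```

```text
[[279.93684598993235, 153.62647443627407], [279.7483505648991, 182.93526869867253], [279.6210857463179, 202.49568017619455]]
(array([ 2.4097, -2.7132, -1.3678]), array([ 0.0028,  0.0373, -0.0107])) [ 39.475  -11.9804 -40.9315] [-0.6159  0.241   1.994   0.3771  0.4947  0.8948]
```

View pics/c5.png

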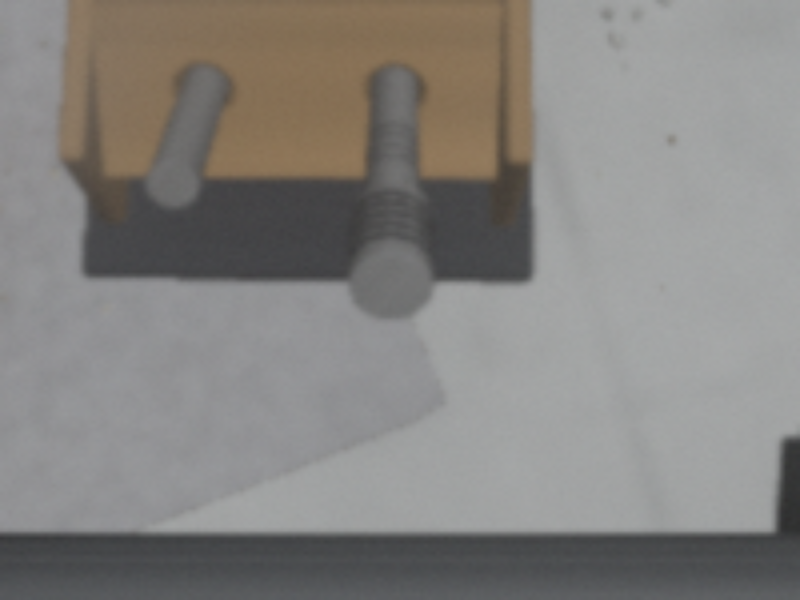

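The crop shows the ringed head's top at (391,279), i.e. full-picture (277.8,204.4), and its mouth at (279.3,151). The predictions agree to about 1.5 mm, and it is the headed pin. Advancing along it.

Emit:
carry_out --plan '[{"tx": 2.5, "ty": -1.7, "tz": -1.4, "rx": 0.003, "ry": 0.037, "rz": -0.011}, {"tx": 6, "ty": -1.5, "tz": -6.6, "rx": 0, "ry": 0, "rz": 0}, {"tx": 6, "ty": -1.5, "tz": -6.6, "rx": 0, "ry": 0, "rz": 0}, {"tx": 6.3, "ty": -1.6, "tz": -6.6, "rx": 0, "ry": 0, "rz": 0}, {"tx": 6.3, "ty": -1.6, "tz": -6.6, "rx": 0, "ry": 0, "rz": 0}, {"tx": 6.2, "ty": -1.6, "tz": -6.6, "rx": 0, "ry": 0, "rz": 0}, {"tx": 6.2, "ty": -1.5, "tz": -6.6, "rx": 0, "ry": 0, "rz": 0}, {"tx": 0, "ty": 0, "tz": 0, "rx": 0, "ry": 0, "rz": 0}, {"tx": 0, "ty": 0, "tz": 0, "rx": 0, "ry": 0, "rz": 0}]'

```text
time: 13.75
tool_pos: [561.7, -210.0, 85.1]
tcp_rot: [-3.141, -0.435, -0.245]
contact_force: [-0.8, 0.6, 0.1]
grip_width: 91.9
finger_force: 0.0
```

Run:
```python
from kin import *
im,m=snap('wrist','pics/w6.png')
np.set_printoptions(precision=4,suppress=True);print(delta(*gp(110,25)),bot.get_obs()['joint_positions'],bot.get_obs()['contact_force'])
```

```text
(array([-0.5143, -1.261 ,  0.4362]), array([-0.0006, -0.0006, -0.0001])) [-0.5661  0.3814  1.9058  0.3074  0.4574  1.0005] [ 0.1673  0.204  -0.3656]
```

Well placed; closing.

Emit:
carry_out --plan '[{"tx": 0, "ty": 0, "tz": 0, "rx": 0, "ry": 0, "rz": 0}, {"tx": 0, "ty": 0, "tz": 0, "rx": 0, "ry": 0, "rz": 0}, {"tx": 0, "ty": 0, "tz": 0, "rx": 0, "ry": 0, "rz": 0}, {"tx": 0, "ty": 0, "tz": 0, "rx": 0, "ry": 0, "rz": 0}, {"tx": 0, "ty": 0, "tz": 0, "rx": 0, "ry": 0, "rz": 0}, {"tx": 0, "ty": 0, "tz": 0, "rx": 0, "ry": 0, "rz": 0}, {"tx": 0, "ty": 0, "tz": 0, "rx": 0, "ry": 0, "rz": 0}, {"tx": 0, "ty": 0, "tz": 0, "rx": 0, "ry": 0, "rz": 0}, {"tx": 0, "ty": 0, "tz": 0, "rx": 0, "ry": 0, "rz": 0}, {"tx": 0, "ty": 0, "tz": 0, "rx": 0, "ry": 0, "rz": 0}]' --gripper 1

```text
time: 14.8
tool_pos: [561.7, -210.1, 85.5]
tcp_rot: [-3.141, -0.436, -0.245]
contact_force: [-0.6, -0.4, -0.0]
grip_width: 16.6
finger_force: 0.0
```

Emit:
carry_out --plan '[{"tx": 0, "ty": 0, "tz": 0, "rx": 0, "ry": 0, "rz": 0}, {"tx": 0, "ty": 0, "tz": 0, "rx": 0, "ry": 0, "rz": 0}, {"tx": 0, "ty": 0, "tz": 0, "rx": 0, "ry": 0, "rz": 0}]'

```text
time: 15.1
tool_pos: [561.7, -210.1, 85.5]
tcp_rot: [-3.141, -0.436, -0.245]
contact_force: [-0.2, 0.0, -0.6]
grip_width: 0.3
finger_force: 0.0
```

The fingers shut on nothing. The wrist images (tips at row 245, ±98 px) and the bottle grip at the neck both suggest the real fingertips sit some 35 mm behind the reported TCP. I'll check this with one side crop.

Run:
```python
from kin import *
a,m=snap('side','pics/s7.png');b,mw=snap('wrist','pics/w7.png')
o,p,R=st();a=a[:,:,::-1].copy();b=b[:,:,::-1].copy()
for z in(0,-18.8,-37):
    for im,mm in((a,m),(b,mw)):
        u=proj(mm,[p+R[:,2]*z])[0];print(z,u)
x0,y0=270,225
A=cv2.resize(a[y0:y0+100,x0:x0+90],(450,500),interpolation=cv2.INTER_CUBIC)
for z,c in((0,(0,0,255)),(-37,(0,255,0))):
    u=(proj(m,[p+R[:,2]*z])[0]-[x0,y0])*5;cv2.circle(A,tuple(int(v) for v in u),4,c,1)
B=cv2.resize(b[120:320,205:345],(350,500),interpolation=cv2.INTER_CUBIC)
for z,c in((0,(0,0,255)),(-37,(0,255,0))):
    u=(proj(mw,[p+R[:,2]*z])[0]-[205,120])*2.5;cv2.circle(B,tuple(int(v) for v in u),4,c,1)
cv2.imwrite('pics/c7.png',np.hstack([A,B]))
```

```text
0 [323.5 297.2]
0 [275.7 241.3]
-18.8 [319.6 289.3]
-18.8 [275.7 252.9]
-37 [315.8 281.5]
-37 [275.6 266.5]
```

View pics/c7.png

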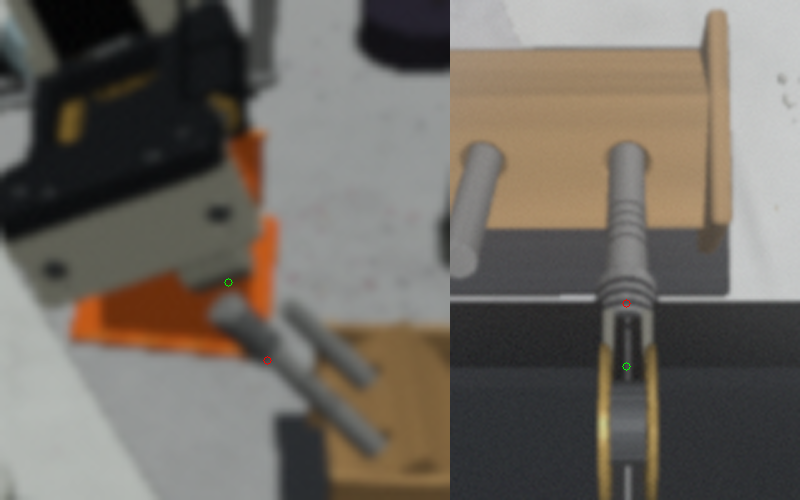

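The side crop shows the real fingertips at the green mark (228,282), about 37 mm behind the reported TCP (red, 268,360). The wrist crop shows the closed fingers in line with the pin head at column 627. I'll use a 37 mm tip correction.

```bash
cat >> kin.py <<'E'
E0=55.8
def gp(off,tilt,mouth=(604,-221,49.),lean=44.5):
    _,_,d=target(lean,0);_,Rt,dt=target(tilt,0)
    return np.array(mouth)+(off-35)*d-dt*E0,Rt
E
python3 - <<'E'
from kin import *
np.set_printoptions(precision=3,suppress=True)
for t in(15,20,25,30):
  for off in(110,150,190):print(t,off,gp(off,t)[0],ik(K['s'],K['J6'],*gp(off,t),[-.5,.4,1.8,.2,.5,1.1]))
for t in(-19.5,-24.5):
  for z in(236,112):
    _,Rt,dt=target(t,0,az=0);P=np.array([498,123.5,z])-dt*E0;print(ik(K['s'],K['J6'],P,Rt,[.1,.4,1.5,0,1.5,1.4]))
for t in(20,25):print(t,delta(*gp(165,t)),delta(*gp(110,t))[0])
E
```

```text
15 110 [ 567.012 -211.752   48.595] (array([-0.527,  0.499,  1.751,  0.12 ,  0.643,  1.202]), np.float64(2.8046542865922676e-12))
15 150 [ 539.813 -204.952   77.125] (array([-0.543,  0.416,  1.798,  0.121,  0.68 ,  1.188]), np.float64(7.673861546209083e-15))
15 190 [ 512.614 -198.151  105.655] (array([-0.561,  0.331,  1.838,  0.121,  0.728,  1.174]), np.float64(3.126388037344441e-15))
20 110 [ 571.516 -212.878   50.059] (array([-0.541,  0.476,  1.826,  0.205,  0.513,  1.113]), np.float64(1.1141310096718371e-13))
20 150 [ 544.317 -206.078   78.589] (array([-0.559,  0.39 ,  1.872,  0.202,  0.555,  1.102]), np.float64(1.3926637620897964e-12))
20 190 [ 517.118 -199.278  107.119] (array([-0.579,  0.302,  1.91 ,  0.198,  0.608,  1.092]), np.float64(4.351250026957132e-11))
25 110 [ 575.88  -213.969   51.922] (array([-0.556,  0.459,  1.9  ,  0.351,  0.386,  0.96 ]), np.float64(1.262763959674866e-12))
25 150 [ 548.68  -207.169   80.452] (array([-0.576,  0.371,  1.945,  0.335,  0.432,  0.963]), np.float64(1.2059139611234145e-12))
25 190 [ 521.481 -200.368  108.982] (array([-0.599,  0.28 ,  1.9
[... 288 characters left out ...]
.float64(2.3064217202772854e-12))
30 190 [ 525.67  -201.416  111.23 ] (array([-0.62 ,  0.264,  2.053,  0.52 ,  0.378,  0.753]), np.float64(1.1905854080396239e-12))
(array([0.078, 0.521, 1.312, 0.026, 1.649, 1.647]), np.float64(5.155570074450111e-15))
(array([0.078, 0.643, 1.461, 0.027, 1.377, 1.639]), np.float64(6.5128347159770785e-12))
(array([0.075, 0.573, 1.249, 0.032, 1.747, 1.645]), np.float64(4.1783958793090256e-13))
(array([0.075, 0.693, 1.393, 0.031, 1.483, 1.637]), np.float64(1.1368683772161603e-15))
20 (array([-27.608,   6.618,   3.765]), array([0.021, 0.084, 0.   ])) [  9.791  -2.733 -35.464]
25 (array([-23.245,   5.527,   5.627]), array([-0., -0.,  0.])) [ 14.154  -3.824 -33.601]
```

Emit:
carry_out --plan '[{"tx": -4, "ty": 1, "tz": 5, "rx": 0, "ry": 0, "rz": 0}, {"tx": -9, "ty": 2, "tz": 1, "rx": 0, "ry": 0, "rz": 0}, {"tx": -10, "ty": 2.5, "tz": 0, "rx": 0, "ry": 0, "rz": 0}]'

```text
time: 15.5
tool_pos: [538.1, -204.5, 91.8]
tcp_rot: [-3.141, -0.436, -0.245]
contact_force: [0.1, -0.2, 0.3]
grip_width: 0.4
finger_force: 0.0
```

Emit:
carry_out --plan '[{"tx": 0, "ty": 0, "tz": 0, "rx": 0, "ry": 0, "rz": 0}, {"tx": 0, "ty": 0, "tz": 0, "rx": 0, "ry": 0, "rz": 0}, {"tx": 0, "ty": 0, "tz": 0, "rx": 0, "ry": 0, "rz": 0}, {"tx": 0, "ty": 0, "tz": 0, "rx": 0, "ry": 0, "rz": 0}, {"tx": 0, "ty": 0, "tz": 0, "rx": 0, "ry": 0, "rz": 0}, {"tx": 0, "ty": 0, "tz": 0, "rx": 0, "ry": 0, "rz": 0}, {"tx": 0, "ty": 0, "tz": 0, "rx": 0, "ry": 0, "rz": 0}, {"tx": 0, "ty": 0, "tz": 0, "rx": 0, "ry": 0, "rz": 0}, {"tx": 0, "ty": 0, "tz": 0, "rx": 0, "ry": 0, "rz": 0}, {"tx": 0, "ty": 0, "tz": 0, "rx": 0, "ry": 0, "rz": 0}]' --gripper 0

```text
time: 16.5
tool_pos: [538.7, -204.6, 91.5]
tcp_rot: [-3.141, -0.436, -0.245]
contact_force: [0.1, -0.0, -0.6]
grip_width: 75.9
finger_force: 0.0
```

Emit:
carry_out --plan '[{"tx": 6.2, "ty": -1.5, "tz": -6.5, "rx": 0, "ry": 0, "rz": 0}, {"tx": 6.2, "ty": -1.6, "tz": -6.5, "rx": 0, "ry": 0, "rz": 0}, {"tx": 6.2, "ty": -1.5, "tz": -6.5, "rx": 0, "ry": 0, "rz": 0}, {"tx": 6.2, "ty": -1.6, "tz": -6.5, "rx": 0, "ry": 0, "rz": 0}, {"tx": 6.2, "ty": -1.5, "tz": -6.5, "rx": 0, "ry": 0, "rz": 0}, {"tx": 6.2, "ty": -1.6, "tz": -6.6, "rx": 0, "ry": 0, "rz": 0}, {"tx": 0, "ty": 0, "tz": 0, "rx": 0, "ry": 0, "rz": 0}, {"tx": 0, "ty": 0, "tz": 0, "rx": 0, "ry": 0, "rz": 0}]'

```text
time: 17.3
tool_pos: [575.9, -213.8, 52.1]
tcp_rot: [-3.141, -0.435, -0.245]
contact_force: [-0.3, -0.7, -0.5]
grip_width: 91.6
finger_force: 0.0
```

Run:
```python
from kin import *
np.set_printoptions(precision=3,suppress=True);print(delta(*gp(110,25)))
```

```text
(array([ 0.022, -0.181, -0.133]), array([-0.001, -0.001, -0.   ]))
```

Emit:
carry_out --plan '[{"tx": 0, "ty": 0, "tz": 0, "rx": 0, "ry": 0, "rz": 0}, {"tx": 0, "ty": 0, "tz": 0, "rx": 0, "ry": 0, "rz": 0}, {"tx": 0, "ty": 0, "tz": 0, "rx": 0, "ry": 0, "rz": 0}, {"tx": 0, "ty": 0, "tz": 0, "rx": 0, "ry": 0, "rz": 0}, {"tx": 0, "ty": 0, "tz": 0, "rx": 0, "ry": 0, "rz": 0}, {"tx": 0, "ty": 0, "tz": 0, "rx": 0, "ry": 0, "rz": 0}, {"tx": 0, "ty": 0, "tz": 0, "rx": 0, "ry": 0, "rz": 0}, {"tx": 0, "ty": 0, "tz": 0, "rx": 0, "ry": 0, "rz": 0}, {"tx": 0, "ty": 0, "tz": 0, "rx": 0, "ry": 0, "rz": 0}, {"tx": 0, "ty": 0, "tz": 0, "rx": 0, "ry": 0, "rz": 0}, {"tx": 0, "ty": 0, "tz": 0, "rx": 0, "ry": 0, "rz": 0}, {"tx": 0, "ty": 0, "tz": 0, "rx": 0, "ry": 0, "rz": 0}]' --gripper 1

```text
time: 18.5
tool_pos: [575.9, -213.8, 52.4]
tcp_rot: [-3.141, -0.436, -0.245]
contact_force: [-0.5, 0.1, 0.5]
grip_width: 12.9
finger_force: 30.0
```

Emit:
carry_out --plan '[{"tx": 0, "ty": 0, "tz": 0, "rx": 0, "ry": 0, "rz": 0}, {"tx": 0, "ty": 0, "tz": 0, "rx": 0, "ry": 0, "rz": 0}]'

```text
time: 18.7
tool_pos: [575.9, -213.8, 52.4]
tcp_rot: [-3.141, -0.436, -0.245]
contact_force: [0.5, 1.0, -0.3]
grip_width: 13.1
finger_force: 30.0
```

Emit:
carry_out --plan '[{"tx": -2, "ty": 0.5, "tz": 2.2, "rx": 0, "ry": 0, "rz": 0}, {"tx": -3.3, "ty": 0.8, "tz": 3.7, "rx": 0, "ry": 0, "rz": 0}, {"tx": 0, "ty": 0, "tz": 0, "rx": 0, "ry": 0, "rz": 0}]'

```text
time: 19.0
tool_pos: [570.3, -212.6, 58.8]
tcp_rot: [-3.141, -0.436, -0.245]
contact_force: [1.0, -0.0, 0.1]
grip_width: 13.1
finger_force: 30.0
```

Emit:
carry_out --plan '[{"tx": -3.3, "ty": 0.8, "tz": 3.7, "rx": 0, "ry": 0, "rz": 0}, {"tx": -3.3, "ty": 0.8, "tz": 3.7, "rx": 0, "ry": 0, "rz": 0}, {"tx": -3.3, "ty": 0.8, "tz": 3.7, "rx": 0, "ry": 0, "rz": 0}, {"tx": -3.3, "ty": 0.8, "tz": 3.7, "rx": 0, "ry": 0, "rz": 0}, {"tx": -3.3, "ty": 0.8, "tz": 3.7, "rx": 0, "ry": 0, "rz": 0}, {"tx": -6.6, "ty": 1.6, "tz": 7.4, "rx": 0, "ry": 0, "rz": 0}, {"tx": -6.6, "ty": 1.6, "tz": 7.4, "rx": 0, "ry": 0, "rz": 0}, {"tx": 0, "ty": 0, "tz": 10, "rx": 0, "ry": 0, "rz": 0}, {"tx": 0, "ty": 0, "tz": 15, "rx": 0, "ry": 0, "rz": 0}, {"tx": 0, "ty": 0, "tz": 15, "rx": 0, "ry": 0, "rz": 0}]'

```text
time: 20.0
tool_pos: [540.9, -205.6, 132.9]
tcp_rot: [-3.142, -0.436, -0.245]
contact_force: [0.3, -0.1, -1.1]
grip_width: 13.2
finger_force: 30.0
```

```bash
cat >> kin.py <<'E'
def boss(hole,zfoot,lean,off=110):
    """pin upright over hole, tool leaning lean deg with pin-tool angle fixed; az=0"""
    _,Rt,dt=target(lean,0,az=0);return np.array([hole[0],hole[1],zfoot+off])-dt*E0,Rt
E
python3 - <<'E'
from kin import *
np.set_printoptions(precision=3,suppress=True);o,p,R=st()
b,mw=snap('wrist','pics/w8.png');a,m=snap('side','pics/s8.png');snap('top','pics/t8.png')
print(o['grip_width'],o['contact_force'],p,o['time'])
print(delta(*boss((498.4,123.5),150,-19.5)))
_,Rt,_=target(-19.5,0,az=-.245);print(delta(p,Rt)[1])
E
```

```text
13.188770354728867 [ 0.275 -0.123 -1.122] [ 540.89  -205.593  132.923] 20.0
(array([-61.808, 329.444,  74.232]), array([0.096, 0.775, 0.232]))
[ 0.19   0.756 -0.   ]
```

Emit:
carry_out --plan '[{"tx": -2, "ty": 15, "tz": 25, "rx": 0.008, "ry": 0.0646, "rz": 0.0193}, {"tx": -5.4, "ty": 28, "tz": 20, "rx": 0.008, "ry": 0.0646, "rz": 0.0193}, {"tx": -5.4, "ty": 30, "tz": 15, "rx": 0.008, "ry": 0.0646, "rz": 0.0193}, {"tx": -5.4, "ty": 30, "tz": 10, "rx": 0.008, "ry": 0.0646, "rz": 0.0193}, {"tx": -5.4, "ty": 30, "tz": 4.2, "rx": 0.008, "ry": 0.0646, "rz": 0.0193}, {"tx": -5.4, "ty": 30, "tz": 0, "rx": 0.008, "ry": 0.0646, "rz": 0.0193}, {"tx": -5.4, "ty": 30, "tz": 0, "rx": 0.008, "ry": 0.0646, "rz": 0.0193}, {"tx": -5.4, "ty": 30, "tz": 0, "rx": 0.008, "ry": 0.0646, "rz": 0.0193}, {"tx": -5.4, "ty": 30, "tz": 0, "rx": 0.008, "ry": 0.0646, "rz": 0.0193}, {"tx": -5.4, "ty": 30, "tz": 0, "rx": 0.008, "ry": 0.0646, "rz": 0.0193}, {"tx": -5.4, "ty": 28, "tz": 0, "rx": 0.008, "ry": 0.0646, "rz": 0.0193}, {"tx": -5.4, "ty": 18.4, "tz": 0, "rx": 0.008, "ry": 0.0646, "rz": 0.0193}]'

```text
time: 21.35
tool_pos: [479.1, 125.9, 205.1]
tcp_rot: [-3.14, 0.347, 0.001]
contact_force: [0.4, -0.4, 0.5]
grip_width: 13.0
finger_force: 30.0
```

Emit:
carry_out --plan '[{"tx": 0, "ty": 0, "tz": 0, "rx": 0, "ry": 0, "rz": 0}, {"tx": 0, "ty": 0, "tz": 0, "rx": 0, "ry": 0, "rz": 0}, {"tx": 0, "ty": 0, "tz": 0, "rx": 0, "ry": 0, "rz": 0}]'

```text
time: 21.65
tool_pos: [479.5, 123.1, 205.7]
tcp_rot: [3.142, 0.343, -0.002]
contact_force: [-0.4, 0.3, -0.9]
grip_width: 13.4
finger_force: 30.0
```

Run:
```python
from kin import *
np.set_printoptions(precision=3,suppress=True);o,p,R=st()
b,mw=snap('wrist','pics/w9.png');a,m=snap('side','pics/s9.png');t,mt=snap('top','pics/t9.png')
P,Rt=boss((498.4,123.5),150,-19.5);print(o['time'],o['grip_width'],delta(P,Rt))
G=p-R[:,2]*E0;F=G-[0,0,110.]
print('wrist foot/head px',proj(mw,[F,G,[498.4,123.5,106]]),'side',proj(m,[F,F+[0,0,60],G,[498.4,123.5,106]]))
```

```text
21.65 13.390632464878008 (array([0.21 , 0.295, 1.147]), array([-0.   , -0.002,  0.003]))
wrist foot/head px [[275.54  165.475]
 [275.173 281.679]
 [275.106 140.919]] side [[258.768 193.17 ]
 [258.669 169.291]
 [258.591 148.493]
 [258.877 209.23 ]]
```

Run:
```python
import cv2,numpy as np
w=cv2.imread('pics/w9.png');s=cv2.imread('pics/s9.png')
A=cv2.resize(w[90:240,225:325],(400,600),interpolation=cv2.INTER_CUBIC)
B=cv2.resize(s[135:225,230:290],(400,600),interpolation=cv2.INTER_CUBIC)
cv2.imwrite('pics/c9.png',np.hstack([A,B]))
```

```text
(no output)
```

View pics/c9.png

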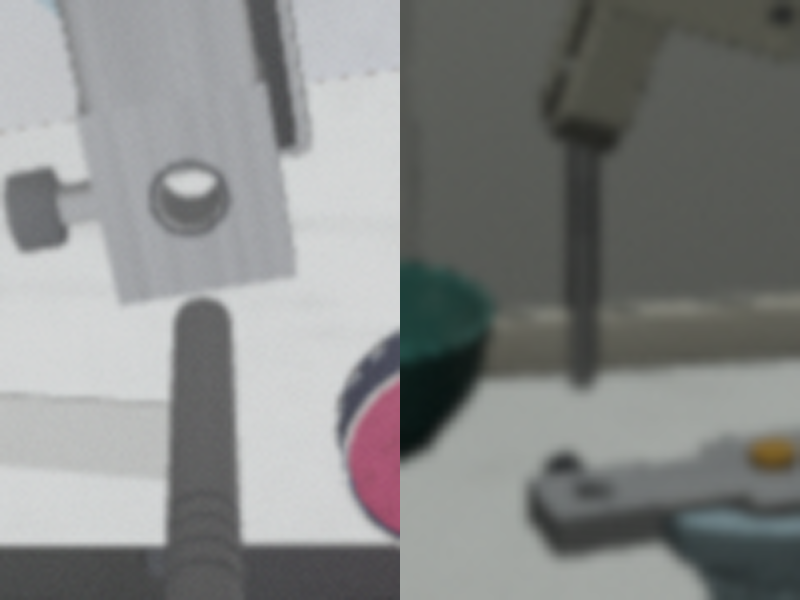

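The wrist crop shows the boss hole at (190,198), i.e. full-picture (272.5,139.5), and the pin foot's tip at (203,298), i.e. (275.8,164.5). The side crop shows the pin hanging upright, with its foot at (257.4,192.8) and the hole at (259,208.5).

Run:
```python
from kin import *
np.set_printoptions(precision=2,suppress=True)
mw=load('pics/w9.png');ms=load('pics/s9.png');mt=load('pics/t9.png')
o,p,R=st();G=p-R[:,2]*E0;F=G-[0,0,110.]
a=np.linspace(0,6.28,60);d=proj(mw,F+5*np.c_[np.cos(a),np.sin(a),0*a]);print('F',F,'pred rim',d.min(0),d.max(0))
print('hole wrist',onz(mw,[(272.5,139.5)],106),'side',onz(ms,[(258.95,208.5)],106))
h=proj(mw,[498.4+0,123.5,106]+6*np.c_[np.cos(a),np.sin(a),0*a]);print(h.min(0),h.max(0))
for z in(-2,0,2):print(onz(mw,[(275.8,166)],F[2]+z))
print('tri hole',tri(mw,(272.5,139.5),ms,(258.95,208.5)),'foot',tri(mw,(275.8,166),ms,(257.4,192.8)))
# side pin column along its length
im=cv2.cvtColor(cv2.imread('pics/s9.png'),cv2.COLOR_BGR2GRAY).astype(float)
for r in(162,168,174,180,186,190):
    s=im[r,246:270];w=np.clip(np.median(s)-s-5,0,None);print(r,(w*np.arange(246,270)).sum()/w.sum(),end=' ')
g=cv2.cvtColor(cv2.imread('pics/w9.png'),cv2.COLOR_BGR2GRAY)
k=np.zeros_like(g);k[128:152,260:285]=(abs(g[128:152,260:285].astype(int)-int(np.median(g[150:160,262:280])))>18)*255
c=max(cv2.findContours(k,0,1)[0],key=cv2.contourArea);print('ell',cv2.fitEllipse(cv2.convexHull(c)))
```

```text
F [498.29 123.14 148.82] pred rim [268.08 159.03] [282.9  172.39]
hole wrist [[499.57 125.51 106.  ]] side [[499.21 127.43 106.  ]]
[267.36 133.56] [282.86 148.1 ]
[[497.14 122.93 146.82]]
[[498.13 122.93 148.82]]
[[499.12 122.92 150.82]]
tri hole (array([499.36, 125.65, 106.63]), np.float64(0.9282133844866204)) foot (array([496.38, 123.41, 148.48]), np.float64(2.984256508545874))
162 256.97986577181206 168 257.0063694267516 174 256.969696969697 180 256.8333333333333 186 257.247572815534 190 256.8045977011494 ell ((271.96630859375, 139.2753448486328), (19.566556930541992, 20.910396575927734), 91.2723617553711)
```

Emit:
carry_out --plan '[{"tx": 2.6, "ty": 1.3, "tz": 0, "rx": 0, "ry": 0, "rz": 0}, {"tx": 2.6, "ty": 1.3, "tz": 0, "rx": 0, "ry": 0, "rz": 0}, {"tx": 0, "ty": 0, "tz": -8, "rx": 0, "ry": 0, "rz": 0}, {"tx": 0, "ty": 0, "tz": -8, "rx": 0, "ry": 0, "rz": 0}, {"tx": 0, "ty": 0, "tz": -8, "rx": 0, "ry": 0, "rz": 0}, {"tx": 0, "ty": 0, "tz": -8, "rx": 0, "ry": 0, "rz": 0}, {"tx": 0, "ty": 0, "tz": -4, "rx": 0, "ry": 0, "rz": 0}, {"tx": 0, "ty": 0, "tz": 0, "rx": 0, "ry": 0, "rz": 0}, {"tx": 0, "ty": 0, "tz": 0, "rx": 0, "ry": 0, "rz": 0}]'

```text
time: 22.7
tool_pos: [484.8, 126.6, 169.9]
tcp_rot: [-3.141, 0.343, -0.001]
contact_force: [0.4, 0.4, -0.9]
grip_width: 12.8
finger_force: 30.0
```

Run:
```python
from kin import *
np.set_printoptions(precision=2,suppress=True,linewidth=200)
b,mw=snap('wrist','pics/w10.png');a,ms=snap('side','pics/s10.png')
o,p,R=st();G=p-R[:,2]*E0;F=G-[4.1,0,110.];print(p,'F',F,o['contact_force'])
a_=np.linspace(0,6.28,60);print('foot rim',np.r_[[proj(mw,F+5*np.c_[np.cos(a_),np.sin(a_),0*a_]).min(0)],[proj(mw,F+5*np.c_[np.cos(a_),np.sin(a_),0*a_]).max(0)]])
print('hole',proj(mw,[499.5,125.6,106]))
g=cv2.cvtColor(b,cv2.COLOR_RGB2GRAY);print(g[146:200:2,258:294:2])
```

```text
[484.95 126.6  170.17] F [499.61 126.55 112.72] [-0.52 -0.33 -1.34]
foot rim [[268.26 164.19]
 [282.93 177.31]]
hole [[276.97 166.53]]
[[163 161 161 158 158 159 161 160 156 155 156 160 158 154 157 159 157 155]
 [162 161 163 157 159 160 160 160 158 156 156 159 159 156 155 160 159 156]
 [164 161 162 157 157 160 159 160 158 158 155 158 159 156 155 159 159 154]
 [162 161 161 159 157 157 160 160 158 156 154 157 159 158 155 160 158 156]
 [161 161 161 159 157 158 160 158 158 155 156 156 159 156 154 159 161 156]
 [160 165 161 160 157 158 158 150 134 127 129 138 155 157 153 159 160 157]
 [159 162 161 160 158 150 126 124 147 159 158 128 121 144 153 157 157 157]
 [156 162 160 160 153 116 137 182 198 200 199 192 156 110 139 157 160 157]
 [157 162 162 161 133 117 127 170 189 197 197 186 141 105 117 153 160 156]
 [157 161 162 158 119 118 102 104 127 141 142 117  95  96 100 143 157 159]
 [154 159 163 154 114 116  95  93  96  95  96  93  94  98 104 139 158 158]
 [155 157 163 156 116 114  95  94  94  96  95  97  92  98 103 141 156 157]
 [155 155 162 161 133  97  92  92  96  98  95  96  99 116 114 149
[... 360 characters left out ...]
106 148 159 158 154 157]
 [158 157 153 159 158 113  94  95  94  96  96  95 104 145 157 159 153 156]
 [156 155 154 155 156 113  94  95  94  95  96  95 107 144 157 158 155 154]
 [155 155 153 155 155 105  95  94  96  95  95  97 103 143 156 159 155 156]
 [157 157 153 153 154 105  92  94  97  96  93  96  99 144 155 159 159 159]
 [156 157 153 153 153 106  93  94  94  95  94  95 102 159 179 188 192 195]
 [158 158 153 154 153  98  92  95  95  96  94  93 104 177 203 205 203 201]
 [178 179 186 188 182 106  94  93  92  95  95  93 100 178 204 202 202 202]
 [203 203 202 202 191 109  93  94  94  94  97  93 100 175 201 204 202 200]
 [205 203 204 202 191 108  93  94  96  94  95  93 100 175 201 202 202 200]]
```

Emit:
carry_out --plan '[{"tx": 0, "ty": -0.9, "tz": 0, "rx": 0, "ry": 0, "rz": 0}, {"tx": 0, "ty": 0, "tz": -2, "rx": 0, "ry": 0, "rz": 0}, {"tx": 0, "ty": 0, "tz": -2, "rx": 0, "ry": 0, "rz": 0}, {"tx": 0, "ty": 0, "tz": -1, "rx": 0, "ry": 0, "rz": 0}, {"tx": 0, "ty": 0, "tz": -1, "rx": 0, "ry": 0, "rz": 0}, {"tx": 0, "ty": 0, "tz": 0, "rx": 0, "ry": 0, "rz": 0}]'

```text
time: 23.4
tool_pos: [484.6, 125.6, 163.7]
tcp_rot: [-3.141, 0.344, -0.001]
contact_force: [-0.5, -0.2, -0.9]
grip_width: 13.5
finger_force: 30.0
```

Emit:
carry_out --plan '[{"tx": 0, "ty": 0, "tz": -1, "rx": 0, "ry": 0, "rz": 0}, {"tx": 0, "ty": 0, "tz": -1, "rx": 0, "ry": 0, "rz": 0}, {"tx": 0, "ty": 0, "tz": 0, "rx": 0, "ry": 0, "rz": 0}]'

```text
time: 23.7
tool_pos: [484.7, 125.7, 161.7]
tcp_rot: [-3.141, 0.344, -0.001]
contact_force: [-0.0, -0.0, -0.4]
grip_width: 13.3
finger_force: 30.0
```

Emit:
carry_out --plan '[{"tx": 0, "ty": 0, "tz": -1, "rx": 0, "ry": 0, "rz": 0}, {"tx": 0, "ty": 0, "tz": 0, "rx": 0, "ry": 0, "rz": 0}]'

```text
time: 23.9
tool_pos: [484.7, 125.7, 160.7]
tcp_rot: [-3.141, 0.344, -0.001]
contact_force: [1.2, -0.4, -0.9]
grip_width: 13.2
finger_force: 30.0
```

Emit:
carry_out --plan '[{"tx": 0, "ty": 0, "tz": -1, "rx": 0, "ry": 0, "rz": 0}, {"tx": 0, "ty": 0, "tz": 0, "rx": 0, "ry": 0, "rz": 0}]'

```text
time: 24.1
tool_pos: [484.7, 125.7, 159.7]
tcp_rot: [-3.141, 0.344, -0.001]
contact_force: [0.1, 0.2, -0.7]
grip_width: 13.1
finger_force: 30.0
```

Emit:
carry_out --plan '[{"tx": 0, "ty": 0, "tz": -1, "rx": 0, "ry": 0, "rz": 0}, {"tx": 0, "ty": 0, "tz": 0, "rx": 0, "ry": 0, "rz": 0}]'

```text
time: 24.3
tool_pos: [484.7, 125.6, 158.7]
tcp_rot: [-3.141, 0.344, -0.001]
contact_force: [-0.5, 0.2, -0.7]
grip_width: 12.9
finger_force: 30.0
```

Emit:
carry_out --plan '[{"tx": 0, "ty": 0, "tz": -1, "rx": 0, "ry": 0, "rz": 0}, {"tx": 0, "ty": 0, "tz": 0, "rx": 0, "ry": 0, "rz": 0}]'

```text
time: 24.5
tool_pos: [484.7, 125.7, 157.7]
tcp_rot: [-3.141, 0.344, -0.001]
contact_force: [0.4, -0.5, -1.1]
grip_width: 13.0
finger_force: 30.0
```

Emit:
carry_out --plan '[{"tx": 0, "ty": 0, "tz": -1, "rx": 0, "ry": 0, "rz": 0}, {"tx": 0, "ty": 0, "tz": 0, "rx": 0, "ry": 0, "rz": 0}]'

```text
time: 24.7
tool_pos: [484.7, 125.6, 156.7]
tcp_rot: [-3.141, 0.344, -0.001]
contact_force: [-0.6, 0.2, -1.3]
grip_width: 13.0
finger_force: 30.0
```

Emit:
carry_out --plan '[{"tx": 0, "ty": 0, "tz": -1.5, "rx": 0, "ry": 0, "rz": 0}, {"tx": 0, "ty": 0, "tz": -1.5, "rx": 0, "ry": 0, "rz": 0}, {"tx": 0, "ty": 0, "tz": 0, "rx": 0, "ry": 0, "rz": 0}]'

```text
time: 25.0
tool_pos: [484.6, 125.7, 153.5]
tcp_rot: [-3.141, 0.344, -0.001]
contact_force: [0.9, 1.0, -1.4]
grip_width: 12.9
finger_force: 30.0
```

Emit:
carry_out --plan '[{"tx": 0, "ty": 0, "tz": -1.5, "rx": 0, "ry": 0, "rz": 0}, {"tx": 0, "ty": 0, "tz": -1.5, "rx": 0, "ry": 0, "rz": 0}, {"tx": 0, "ty": 0, "tz": 0, "rx": 0, "ry": 0, "rz": 0}]'

```text
time: 25.3
tool_pos: [484.6, 125.6, 150.6]
tcp_rot: [-3.141, 0.344, -0.001]
contact_force: [-0.1, -0.1, -0.8]
grip_width: 13.1
finger_force: 30.0
```

Emit:
carry_out --plan '[{"tx": 0, "ty": 0, "tz": -2, "rx": 0, "ry": 0, "rz": 0}, {"tx": 0, "ty": 0, "tz": -2, "rx": 0, "ry": 0, "rz": 0}, {"tx": 0, "ty": 0, "tz": 0, "rx": 0, "ry": 0, "rz": 0}]'

```text
time: 25.6
tool_pos: [484.5, 125.6, 146.5]
tcp_rot: [-3.141, 0.344, -0.001]
contact_force: [-0.3, 0.8, -0.8]
grip_width: 13.1
finger_force: 30.0
```

Emit:
carry_out --plan '[{"tx": 0, "ty": 0, "tz": -3, "rx": 0, "ry": 0, "rz": 0}, {"tx": 0, "ty": 0, "tz": -3, "rx": 0, "ry": 0, "rz": 0}, {"tx": 0, "ty": 0, "tz": -3, "rx": 0, "ry": 0, "rz": 0}, {"tx": 0, "ty": 0, "tz": -3, "rx": 0, "ry": 0, "rz": 0}, {"tx": 0, "ty": 0, "tz": 0, "rx": 0, "ry": 0, "rz": 0}]'

```text
time: 26.1
tool_pos: [484.5, 125.6, 134.3]
tcp_rot: [-3.141, 0.344, -0.001]
contact_force: [-0.1, -0.7, -1.8]
grip_width: 13.5
finger_force: 30.0
```

Emit:
carry_out --plan '[{"tx": 0, "ty": 0, "tz": -3, "rx": 0, "ry": 0, "rz": 0}, {"tx": 0, "ty": 0, "tz": -3, "rx": 0, "ry": 0, "rz": 0}, {"tx": 0, "ty": 0, "tz": -3, "rx": 0, "ry": 0, "rz": 0}, {"tx": 0, "ty": 0, "tz": -3, "rx": 0, "ry": 0, "rz": 0}, {"tx": 0, "ty": 0, "tz": 0, "rx": 0, "ry": 0, "rz": 0}]'

```text
time: 26.6
tool_pos: [484.5, 125.6, 122.3]
tcp_rot: [-3.141, 0.344, -0.001]
contact_force: [0.1, -0.8, -0.9]
grip_width: 13.3
finger_force: 30.0
```

Emit:
carry_out --plan '[{"tx": 0, "ty": 0, "tz": -3, "rx": 0, "ry": 0, "rz": 0}, {"tx": 0, "ty": 0, "tz": -3, "rx": 0, "ry": 0, "rz": 0}, {"tx": 0, "ty": 0, "tz": -3, "rx": 0, "ry": 0, "rz": 0}, {"tx": 0, "ty": 0, "tz": -3, "rx": 0, "ry": 0, "rz": 0}, {"tx": 0, "ty": 0, "tz": 0, "rx": 0, "ry": 0, "rz": 0}]'

```text
time: 27.1
tool_pos: [484.5, 125.6, 110.3]
tcp_rot: [-3.141, 0.344, -0.001]
contact_force: [0.4, 0.4, -0.4]
grip_width: 13.1
finger_force: 30.0
```

Emit:
carry_out --plan '[{"tx": 0, "ty": 0, "tz": -3, "rx": 0, "ry": 0, "rz": 0}, {"tx": 0, "ty": 0, "tz": -3, "rx": 0, "ry": 0, "rz": 0}, {"tx": 0, "ty": 0, "tz": -3, "rx": 0, "ry": 0, "rz": 0}, {"tx": 0, "ty": 0, "tz": -3, "rx": 0, "ry": 0, "rz": 0}, {"tx": 0, "ty": 0, "tz": 0, "rx": 0, "ry": 0, "rz": 0}]'

```text
time: 27.6
tool_pos: [484.5, 125.6, 98.3]
tcp_rot: [-3.141, 0.344, -0.001]
contact_force: [-0.7, -0.3, -0.9]
grip_width: 13.2
finger_force: 30.0
```

Emit:
carry_out --plan '[{"tx": 0, "ty": 0, "tz": -2, "rx": 0, "ry": 0, "rz": 0}, {"tx": 0, "ty": 0, "tz": -2, "rx": 0, "ry": 0, "rz": 0}, {"tx": 0, "ty": 0, "tz": -2, "rx": 0, "ry": 0, "rz": 0}, {"tx": 0, "ty": 0, "tz": -2, "rx": 0, "ry": 0, "rz": 0}, {"tx": 0, "ty": 0, "tz": 0, "rx": 0, "ry": 0, "rz": 0}]'

```text
time: 28.1
tool_pos: [484.6, 125.7, 90.5]
tcp_rot: [-3.141, 0.344, -0.001]
contact_force: [-0.5, -0.5, -0.6]
grip_width: 13.1
finger_force: 30.0
```

Emit:
carry_out --plan '[{"tx": 0, "ty": 0, "tz": -1, "rx": 0, "ry": 0, "rz": 0}, {"tx": 0, "ty": 0, "tz": -1, "rx": 0, "ry": 0, "rz": 0}, {"tx": 0, "ty": 0, "tz": 0, "rx": 0, "ry": 0, "rz": 0}]'

```text
time: 28.4
tool_pos: [484.6, 125.7, 88.7]
tcp_rot: [-3.141, 0.344, -0.001]
contact_force: [-1.3, 0.1, -1.5]
grip_width: 13.3
finger_force: 30.0
```

Emit:
carry_out --plan '[{"tx": 0, "ty": 0, "tz": -1, "rx": 0, "ry": 0, "rz": 0}, {"tx": 0, "ty": 0, "tz": -1, "rx": 0, "ry": 0, "rz": 0}, {"tx": 0, "ty": 0, "tz": 0, "rx": 0, "ry": 0, "rz": 0}]'

```text
time: 28.7
tool_pos: [484.6, 125.7, 86.7]
tcp_rot: [-3.141, 0.344, -0.001]
contact_force: [-1.8, 1.2, 0.2]
grip_width: 13.4
finger_force: 30.0
```

Emit:
carry_out --plan '[{"tx": 0, "ty": 0, "tz": -1, "rx": 0, "ry": 0, "rz": 0}, {"tx": 0, "ty": 0, "tz": 0, "rx": 0, "ry": 0, "rz": 0}, {"tx": 0, "ty": 0, "tz": 0, "rx": 0, "ry": 0, "rz": 0}]'

```text
time: 29.0
tool_pos: [484.7, 125.7, 85.7]
tcp_rot: [-3.141, 0.344, -0.001]
contact_force: [-1.8, 0.1, -1.1]
grip_width: 13.3
finger_force: 30.0
```

Emit:
carry_out --plan '[{"tx": 0, "ty": 0, "tz": -1, "rx": 0, "ry": 0, "rz": 0}, {"tx": 0, "ty": 0, "tz": 0, "rx": 0, "ry": 0, "rz": 0}, {"tx": 0, "ty": 0, "tz": 0, "rx": 0, "ry": 0, "rz": 0}]'

```text
time: 29.3
tool_pos: [484.7, 125.7, 84.8]
tcp_rot: [-3.141, 0.344, -0.001]
contact_force: [-2.1, 0.9, 0.0]
grip_width: 13.2
finger_force: 30.0
```

Emit:
carry_out --plan '[{"tx": 0, "ty": 0, "tz": -1, "rx": 0, "ry": 0, "rz": 0}, {"tx": 0, "ty": 0, "tz": 0, "rx": 0, "ry": 0, "rz": 0}, {"tx": 0, "ty": 0, "tz": 0, "rx": 0, "ry": 0, "rz": 0}]'

```text
time: 29.6
tool_pos: [484.7, 125.7, 83.8]
tcp_rot: [-3.141, 0.344, -0.001]
contact_force: [-1.8, 0.6, -0.1]
grip_width: 12.9
finger_force: 30.0
```

Emit:
carry_out --plan '[{"tx": 0, "ty": 0, "tz": -1, "rx": 0, "ry": 0, "rz": 0}, {"tx": 0, "ty": 0, "tz": 0, "rx": 0, "ry": 0, "rz": 0}, {"tx": 0, "ty": 0, "tz": 0, "rx": 0, "ry": 0, "rz": 0}]'

```text
time: 29.9
tool_pos: [484.7, 125.7, 82.8]
tcp_rot: [-3.141, 0.344, -0.001]
contact_force: [-1.5, -0.2, -0.6]
grip_width: 13.2
finger_force: 30.0
```

Slight sideways rub in the bore, which is harmless. Continuing by feel.

Emit:
carry_out --plan '[{"tx": 0, "ty": 0, "tz": -1, "rx": 0, "ry": 0, "rz": 0}, {"tx": 0, "ty": 0, "tz": 0, "rx": 0, "ry": 0, "rz": 0}, {"tx": 0, "ty": 0, "tz": 0, "rx": 0, "ry": 0, "rz": 0}]'

```text
time: 30.2
tool_pos: [484.7, 125.6, 81.7]
tcp_rot: [-3.141, 0.344, -0.001]
contact_force: [-3.4, 0.5, -1.1]
grip_width: 12.6
finger_force: 30.0
```

Emit:
carry_out --plan '[{"tx": 0, "ty": 0, "tz": -1, "rx": 0, "ry": 0, "rz": 0}, {"tx": 0, "ty": 0, "tz": 0, "rx": 0, "ry": 0, "rz": 0}, {"tx": 0, "ty": 0, "tz": 0, "rx": 0, "ry": 0, "rz": 0}]'

```text
time: 30.5
tool_pos: [484.7, 125.7, 80.7]
tcp_rot: [-3.141, 0.344, -0.001]
contact_force: [-3.0, 0.8, -0.9]
grip_width: 13.4
finger_force: 30.0
```

Emit:
carry_out --plan '[{"tx": 0, "ty": 0, "tz": -1, "rx": 0, "ry": 0, "rz": 0}, {"tx": 0, "ty": 0, "tz": 0, "rx": 0, "ry": 0, "rz": 0}, {"tx": 0, "ty": 0, "tz": 0, "rx": 0, "ry": 0, "rz": 0}]'

```text
time: 30.8
tool_pos: [484.7, 125.7, 79.8]
tcp_rot: [-3.141, 0.344, -0.001]
contact_force: [-2.5, 0.9, -0.1]
grip_width: 13.5
finger_force: 30.0
```

Emit:
carry_out --plan '[{"tx": -0.5, "ty": 0, "tz": -1, "rx": 0, "ry": 0, "rz": 0}, {"tx": 0, "ty": 0, "tz": 0, "rx": 0, "ry": 0, "rz": 0}, {"tx": 0, "ty": 0, "tz": 0, "rx": 0, "ry": 0, "rz": 0}]'

```text
time: 31.1
tool_pos: [484.5, 125.6, 78.7]
tcp_rot: [-3.141, 0.343, -0.001]
contact_force: [-2.2, 0.4, -0.8]
grip_width: 13.3
finger_force: 30.0
```

Emit:
carry_out --plan '[{"tx": 0, "ty": 0, "tz": -1, "rx": 0, "ry": 0, "rz": 0}, {"tx": 0, "ty": 0, "tz": 0, "rx": 0, "ry": 0, "rz": 0}, {"tx": 0, "ty": 0, "tz": 0, "rx": 0, "ry": 0, "rz": 0}]'

```text
time: 31.4
tool_pos: [484.6, 125.6, 78.5]
tcp_rot: [-3.141, 0.343, -0.001]
contact_force: [-1.5, -0.5, 6.4]
grip_width: 13.4
finger_force: 30.0
```

Emit:
carry_out --plan '[{"tx": 0, "ty": 0, "tz": -1, "rx": 0, "ry": 0, "rz": 0}, {"tx": 0, "ty": 0, "tz": 0, "rx": 0, "ry": 0, "rz": 0}, {"tx": 0, "ty": 0, "tz": 0, "rx": 0, "ry": 0, "rz": 0}]'

```text
time: 31.7
tool_pos: [484.6, 125.6, 78.4]
tcp_rot: [-3.141, 0.342, -0.001]
contact_force: [-3.4, -0.6, 10.7]
grip_width: 13.0
finger_force: 30.0
```

Foot has touched at the expected height (22 mm). Relieve, open, withdraw.

Emit:
carry_out --plan '[{"tx": -0.3, "ty": 0, "tz": 1.4, "rx": 0, "ry": 0, "rz": 0}, {"tx": 0, "ty": 0, "tz": 0, "rx": 0, "ry": 0, "rz": 0}, {"tx": 0, "ty": 0, "tz": 0, "rx": 0, "ry": 0, "rz": 0}]'

```text
time: 32.0
tool_pos: [484.4, 125.6, 78.5]
tcp_rot: [-3.141, 0.342, -0.001]
contact_force: [-0.4, 0.3, 4.9]
grip_width: 13.0
finger_force: 30.0
```

Emit:
carry_out --plan '[{"tx": 0, "ty": 0, "tz": 0, "rx": 0, "ry": 0, "rz": 0}, {"tx": 0, "ty": 0, "tz": 0, "rx": 0, "ry": 0, "rz": 0}, {"tx": 0, "ty": 0, "tz": 0, "rx": 0, "ry": 0, "rz": 0}, {"tx": 0, "ty": 0, "tz": 0, "rx": 0, "ry": 0, "rz": 0}, {"tx": 0, "ty": 0, "tz": 0, "rx": 0, "ry": 0, "rz": 0}, {"tx": 0, "ty": 0, "tz": 0, "rx": 0, "ry": 0, "rz": 0}, {"tx": 0, "ty": 0, "tz": 0, "rx": 0, "ry": 0, "rz": 0}, {"tx": 0, "ty": 0, "tz": 0, "rx": 0, "ry": 0, "rz": 0}]' --gripper 0

```text
time: 32.8
tool_pos: [483.9, 125.7, 78.2]
tcp_rot: [-3.141, 0.344, -0.001]
contact_force: [-0.2, -0.5, 0.4]
grip_width: 72.4
finger_force: 0.0
```

Emit:
carry_out --plan '[{"tx": 1.7, "ty": 0, "tz": 4.7, "rx": 0, "ry": 0, "rz": 0}, {"tx": 4, "ty": 0, "tz": 11.3, "rx": 0, "ry": 0, "rz": 0}, {"tx": 5, "ty": 0, "tz": 14.1, "rx": 0, "ry": 0, "rz": 0}, {"tx": 6.7, "ty": 0, "tz": 18.9, "rx": 0, "ry": 0, "rz": 0}, {"tx": 6.7, "ty": 0, "tz": 18.9, "rx": 0, "ry": 0, "rz": 0}, {"tx": 0, "ty": 0, "tz": 30, "rx": 0, "ry": 0, "rz": 0}, {"tx": 0, "ty": 0, "tz": 30, "rx": 0, "ry": 0, "rz": 0}, {"tx": 0, "ty": 0, "tz": 0, "rx": 0, "ry": 0, "rz": 0}, {"tx": 0, "ty": 0, "tz": 0, "rx": 0, "ry": 0, "rz": 0}]'

```text
time: 33.7
tool_pos: [508.3, 125.7, 206.6]
tcp_rot: [-3.141, 0.342, -0.001]
contact_force: [-0.7, 0.6, -0.6]
grip_width: 91.6
finger_force: 0.0
```

Run:
```python
from kin import *
np.set_printoptions(precision=2,suppress=True)
o,p,R=st();b,mw=snap('wrist','pics/w11.png');a,ms=snap('side','pics/s11.png');t,mt=snap('top','pics/t11.png')
print(p,o['contact_force'],o['grip_width'],o['time'])
H=np.array([499.4,125.6,0]);q=proj(ms,[H+[0,0,z] for z in(22,60,106,112,140)]);print('side pin exp',q)
s0=cv2.cvtColor(cv2.imread('pics/side0.png'),cv2.COLOR_BGR2GRAY).astype(int);s1=cv2.cvtColor(a,cv2.COLOR_RGB2GRAY).astype(int)
D=np.abs(s1-s0)>25
ys,xs=np.nonzero(D[180:260,235:285]);
for y in range(184,256,2):
    x=np.nonzero(D[y,235:285])[0]+235; print(y,x.min() if len(x) else '-',x.max() if len(x) else '-',end=' | ')
k=np.zeros(a.shape[:2],np.uint8);hs=cv2.cvtColor(a,cv2.COLOR_RGB2HSV);k[240:,200:330]=cv2.inRange(hs,(55,60,0),(100,255,120))[240:,200:330]
c=max(cv2.findContours(k,0,1)[0],key=cv2.contourArea);print('\nbottle',cv2.boundingRect(c))
```

```text
[508.3  125.67 206.65] [-0.67  0.62 -0.63] 91.55847532038457 33.7
side pin exp [[259.29 239.23]
 [259.22 225.73]
 [259.15 208.82]
 [259.14 206.57]
 [259.09 195.91]]
184 - - | 186 - - | 188 - - | 190 - - | 192 - - | 194 258 259 | 196 256 262 | 198 255 262 | 200 255 262 | 202 255 262 | 204 256 262 | 206 256 261 | 208 - - | 210 - - | 212 - - | 214 - - | 216 - - | 218 257 261 | 220 256 261 | 222 257 261 | 224 257 261 | 226 257 261 | 228 257 261 | 230 257 261 | 232 257 260 | 234 - - | 236 258 260 | 238 258 260 | 240 - - | 242 - - | 244 - - | 246 - - | 248 - - | 250 - - | 252 - - | 254 - - | 
bottle (242, 327, 37, 83)
```

The pin shows above the boss (rows 194–207, top at the expected 140 mm) and below it down to the table (row 239). The bottle is unchanged since I set it down. Handing in.

```bash
python3 -c "
from plant import bot
print(bot.close_job())"
```

```text
the job is handed in; nothing more can be done
None
```

The incisal pin now stands through the boss hole with its foot resting on the incisal table; the bottle is upright and well clear, the short rod was left in the stand, and the job was handed in at about 34 s.

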